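# Gauge, box and log the pendulum guides

### The job

Check every cherry pendulum guide on the tray top with the bridge gauge, from the tallest to the shortest: set the gauge gently astride the guide where it stands, legs down on the tray top and the foot resting on the middle of the guide, and keep it there for about a second. Stand all the guides upright in the plywood box, then hold the scanner steady for about two seconds some 10 cm off the middle of the box's ticket, pointing squarely at its sloping face. At the end the gauge and the scanner stand in the middle of their own mats, and the bird platform, pinion and hooks have been left alone.

Things in the scene. Friction and masses are not known exactly. Their poses are not given: they have to be found in the camera images.
- guide_54: turned cherry pendulum guide, an upright round bush 36 mm in diameter and 54 mm tall, loose, standing on the tray top; origin at the centre of its underside, z up. May be absent.
- guide_44: turned cherry pendulum guide, an upright round bush 36 mm in diameter and 44 mm tall, loose, standing on the tray top; origin at the centre of its underside, z up. May be absent.
- guide_34: turned cherry pendulum guide, an upright round bush 36 mm in diameter and 34 mm tall, loose, standing on the tray top; origin at the centre of its underside, z up. May be absent.
- guide_24: turned cherry pendulum guide, an upright round bush 36 mm in diameter and 24 mm tall, loose, standing on the tray top; origin at the centre of its underside, z up. May be absent.
- gauge: bridge height gauge, loose, 420 g, upright on its mat: two steel legs (36 mm along x, 6 mm thick, 80 mm tall, at y = -45 and +45 mm, clear span 84 mm), a cross bar (36 x 96 mm, 80 to 88 mm up), on its middle a grey grip housing 28 mm (x) by 30 mm (y), 88 to 134 mm up, white dial on its +x face. Origin midway between the leg bottoms, level with them; z up
- gauge_foot (a joint): sliding foot of the gauge, in m: 0 when hanging free (underside 14 mm above the leg bottoms), grows as the foot is pushed up, to 0.046. With the legs standing on the tray top and the foot on a part, the part's height is 0.014 + the reading. A weak spring (0.6 to 2 N) pushes it down
- gauge_tip (a point): centre of the underside of the gauge's round foot (18 mm in diameter), on the gauge's z axis
- gauge_mat: black rubber parking mat of the gauge, 90 mm (x) by 120 mm (y) by 3 mm thick, fixed; origin at the centre of its underside
- scanner: upright code reader, loose, 180 g, standing on its mat: round black head 52 mm in diameter from 0 to 30 mm up, with the window in its underside, and above it a grey grip 36 mm (x) by 30 mm (y), from 30 to 112 mm up. Origin at the centre of the window; z points up the grip, so it reads along -z
- scanner_mat: round black rubber parking mat of the scanner, 76 mm in diameter, 3 mm thick, fixed; origin at the centre of its underside
- box: low open plywood box for passed guides, 170 mm (x) by 220 mm (y) outside, 27 mm high, walls and floor 5 mm thick, fixed; origin at the centre of its underside, z up
- ticket: bar-code ticket plate, 54 by 74 mm, on a block against the outer far (+x) side of the box, sloping about 0.4 rad towards the box; z is the outward normal of its printed face; origin at the centre of the underside of the plate
- ticket_mid (a point): middle of the printed face of the ticket
- bird_platform: green-painted pine bird platform, 50 by 80 by 10 mm with a 22 mm wooden perch pin, loose, a bystander; origin at the centre of its underside
- pinion: small steel pinion standing on end, 26 mm in diameter, 30 mm tall, loose, a bystander; origin at the centre of its underside
- hook_a: nickel weight hook lying flat, about 60 mm long and 6 mm thick, loose, a bystander; origin in its shank
- hook_b: second nickel weight hook lying flat, the same, a bystander
Mind the look-alikes: they are no part of the job. Leave any blue look-alike of the guide_44 alone.

How it is judged:
By the outcome, as a careful person would: the job done as asked, in the order asked, and still so for the second after the job is handed in, with the robot touching nothing.
Of guide_54, guide_44, guide_34, guide_24 only 2 to 4 are there at a start; the rules pass over those that are not, and their reading is None.
At some moment in a run one of guide_54, guide_44, guide_34, guide_24 may be knocked a few centimetres aside while the robot is not near it.
It also fails if it takes over 210 s, if anything falls off the work surface, if the arm or the gripper's body presses on something with over 40 N, if the wrist force passes 120 N, or if a joint passes its speed limit or range.

### The arm

A 7-joint arm with a two-finger parallel gripper is mounted at the origin on the work surface. World frame = base frame: x ahead of the robot, y to its left, z up, the work surface at z = 0. Lengths are in m, angles in degrees, forces in N, time in s.
With the tool pointing down it reaches from about 0.425 to 0.875 m from the base axis. Payload 9.9 kg.
Tool frame: the origin (TCP) lies at the very end of the fingers, on their centre line; the grasp point (between the pads) lies 19 mm behind it; z points along the fingers, y is the line along which they close (so a half turn about z gives the same grasp; the last joint's range is limited). The gripper opens to 85 mm and grips with 20 to 120 N. Pads are 22 mm wide; open, the fingers measure 114 mm over their backs; the gripper's body (76 mm by 85 mm) begins 54 mm behind the grasp point. The pads swing forward as they close: fully open they stand 13 mm farther back than shut.
Start: joints at [-80.661, 32.985, 1.427, 82.34, -0.859, 64.687, -3.237], TCP at [0.165, 0.655, 0.231] pointing down, gripper open.
Joint ranges: [-157.87, 157.87], [-19.46, 123.44], [-87.15, 90], [11.01, 140.99], [-62.26, 242.26], [9.8, 113.94], [-161.44, 161.44]. Speed limits (degrees/s): [127.2, 127.2, 172.46, 172.46, 180, 180, 180].

### API

Orientations are given as a 3x3 rotation matrix whose columns are the frame's x, y, z axes.
In Python, from workcell import sense, camera, camera_info, finish_job gives the robot as it stands.
- The arm moves only by the shell command python3 -m crank 'ROWS' [OPENING] [FORCE]. ROWS is JSON, a list of rows, each an object of numbers: "dx", "dy", "dz": the shift along the tool's x, y, z in m; "rx", "ry", "rz": the turn, a rotation vector about the tool's x, y, z in degrees. In form: [{"dx": .., "dy": .., "dz": .., "rx": .., "ry": .., "rz": ..}, ...]. A call has 1 to 20 rows; each row is the pose to reach, as a shift and turn from the pose commanded when the call began, along the tool's axes at that moment; what a row does not reach only later rows make up. A row lasts 1/8 s, in which the tool goes at most 62.5 mm and 10.7 degrees, less where a joint would pass 70% of its speed; a pose out of reach is approached as far as the arm can. A call with a gripper value outside its range is refused whole. OPENING is the finger opening in m, from 0 to 0.0854, set as the call begins (- or left out, the last holds). The fingers move at their own pace and stop on an object; FORCE is the grip in N (left out, the last holds). Time passes only in rows, so rows that repeat a pose let the fingers close. It gives the time, the measured TCP pose, the force, the opening and the grip force at its end, in the units of the state.
- sense(): the state, without advancing time (a new reading comes with each control period).
- camera(name): name is "scene" or "top" or "wrist"; returns (picture, depth): 400x640x3 uint8, red, green, blue; 400x640 float32, m along the optical axis (not along the pixel's ray), 0 where there is no reading.
- camera_info(name): a dict with "fx", "fy", "cx", "cy" (pixels), "cam_to_world" (4x4, takes a point from camera to world coordinates); the wrist camera has in their place "hand_eye" (4x4, takes a point from camera to tool coordinates, whose origin is the TCP and whose axes are the flange's). Camera axes: x right, y up, looking along -z (the intrinsics and any distortion apply to the point x, -y, -z); pixel columns grow to the right and rows downward; lengths in m; the calibration is good to about 2 mm. A picture is of the moment at which its call begins: read the wrist's pose just before it. camera_info takes no time and is no camera call.
- finish_job(): hands the job in; it is judged then, once.
The state is a dict: "time_s": time; "joint_pos": joint angles; "joint_velocities": joint speeds; "tau": joint torques, N m; "position": TCP position; "tcp_rot": TCP orientation; "wrist_force": force on the tool from outside, world axes, zero at the start; "wrist_torque": the same for the moment, N m; "gripper_width": finger opening in m; "grasp_force": force on a finger pad.
Only numpy, scipy, OpenCV 4.12 (cv2) and the standard library are available. Lean on these libraries where they do the work, as an engineer would, in place of code of your own. Each camera call takes 0.05 s, during which the arm holds its last target. There are 200 camera calls.

## Working session

There is one attempt and no reset: what is moved stays moved. The work goes in short steps, Python scripts to look and compute and a shell command to move; the robot and the scene stay as the last step left them, time stands still between calls to the robot, and variables do not carry over. Pictures are saved under pics/ and viewed, at most 14 in all, crops included, and the job is handed in when it is done.

```bash
ls; mkdir -p pics
cat > h.py <<'E'
import numpy as np, cv2, json
from workcell import sense, camera, camera_info
def save(n,p): cv2.imwrite('pics/'+n+'.png', p[:,:,::-1])
def c2w(name, s=None):
    i=camera_info(name)
    if name!='wrist': return i, np.array(i['cam_to_world'])
    s=s or sense(); T=np.eye(4); T[:3,:3]=np.array(s['tcp_rot']); T[:3,3]=s['position']
    return i, T@np.array(i['hand_eye'])
def ray(i,T,u,v):
    d=np.array([(u-i['cx'])/i['fx'],-(v-i['cy'])/i['fy'],-1.0]); return T[:3,3],T[:3,:3]@d
def onplane(i,T,u,v,z):
    o,d=ray(i,T,u,v); return o+d*(z-o[2])/d[2]
def cloud(i,T,dep):
    v,u=np.mgrid[:dep.shape[0],:dep.shape[1]]
    P=np.stack([(u-i['cx'])/i['fx']*dep,-(v-i['cy'])/i['fy']*dep,-dep],-1)
    W=P@T[:3,:3].T+T[:3,3]; W[dep==0]=np.nan; return W
E
python3 - <<'E'
from h import *
s=sense(); print({k:np.round(v,3).tolist() for k,v in s.items()})
for n in ['scene','top']:
    p,d=camera(n); save(n+'0',p); np.save('pics/%s0.npy'%n,d); i,T=c2w(n); print(n,{k:v for k,v in i.items() if k!='cam_to_world'},T.round(3).tolist())
print(camera_info('wrist'))
E
```

```text
pics
{'time_s': 0.0, 'joint_pos': [-80.662, 33.032, 1.424, 82.388, -0.86, 64.687, -3.239], 'joint_velocities': [-0.01, 0.023, 0.044, 0.107, -0.047, 0.021, -0.043], 'tau': [-0.001, -76.577, 2.25, -28.598, 0.015, 0.012, -0.0], 'position': [0.165, 0.654, 0.23], 'tcp_rot': [[-0.97, 0.244, -0.0], [0.244, 0.97, -0.002], [-0.0, -0.002, -1.0]], 'wrist_force': [-0.223, 0.388, 0.82], 'wrist_torque': [-0.045, 0.041, -0.006], 'grasp_force': 0.0, 'gripper_width': 0.085}
scene {'fx': 489.9499286195065, 'fy': 489.9499286195065, 'cx': 317.706957862362, 'cy': 201.18502424531036} [[0.709, -0.452, 0.541, 1.327], [0.705, 0.463, -0.537, -0.735], [-0.007, 0.762, 0.647, 0.914], [0.0, 0.0, 0.0, 1.0]]
top {'fx': 469.70967880543446, 'fy': 469.70967880543446, 'cx': 317.11255481112875, 'cy': 203.37117487774572} [[0.011, 0.987, -0.157, 0.408], [-1.0, 0.008, -0.02, -0.015], [-0.019, 0.158, 0.987, 1.206], [0.0, 0.0, 0.0, 1.0]]
{'fx': 336.5894204221579, 'fy': 336.5894204221579, 'cx': 317.47771593364695, 'cy': 203.13209918250274, 'hand_eye': array([[-7.85368078e-04,  9.66090076e-01,  2.58204081e-01,
         6.53062521e-02],
       [ 9.99999338e-01,  9.75960084e-04, -6.09974070e-04,
         7.43160173e-04],
       [-8.41286773e-04,  2.58203431e-01, -9.66090203e-01,
        -1.44519688e-01],
       [ 0.00000000e+00,  0.00000000e+00,  0.00000000e+00,
         1.00000000e+00]])}
```

View pics/top0.png

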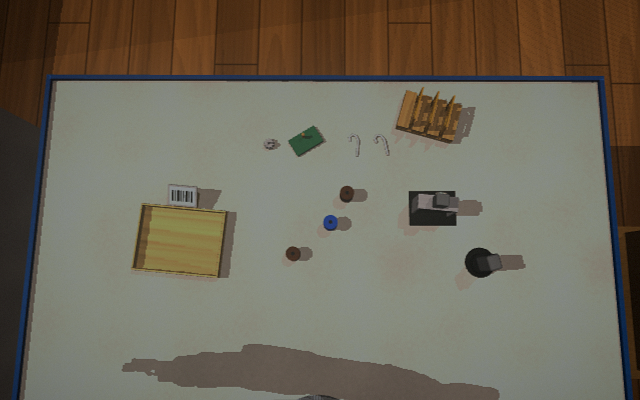

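View pics/scene0.png

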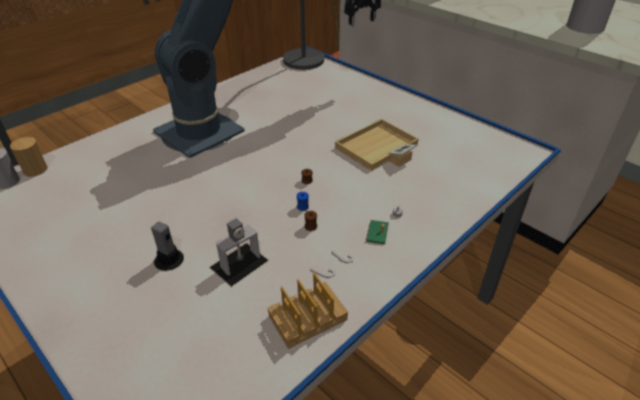

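Top view: brown guides at (347,194) and (293,254), the blue look-alike at (330,222), gauge at (433,207), scanner at (482,262), box around (180,240) with the ticket at (183,195). The scene view agrees: two brown guides.

```bash
cat > m.py <<'E'
from h import *
def run(n):
    p,d=camera(n); i,T=c2w(n); W=cloud(i,T,d); np.save(n+'W.npy',W)
    hsv=cv2.cvtColor(p,cv2.COLOR_RGB2HSV)
    on=(W[...,0]>.25)&(W[...,0]<.95)&(np.abs(W[...,1])<.55)
    base=on&(np.abs(W[...,2])<.006); print(n,'table z',np.median(W[base][:,2]))
    m=(on&(W[...,2]>.008)&(W[...,2]<.2)).astype(np.uint8)
    nl,lab,st,c=cv2.connectedComponentsWithStats(m)
    for k in range(1,nl):
        if st[k,4]<25: continue
        q=W[lab==k]; zt=np.percentile(q[:,2],95); t=q[q[:,2]>zt-.006]
        mid=(t.max(0)+t.min(0))/2
        print(c[k].round(),st[k,4],'ztop %.3f'%zt,'topmid',mid[:2].round(3),'mean',t.mean(0)[:2].round(3),'ext',(t.max(0)-t.min(0))[:2].round(3),'rgb',p[lab==k].mean(0).round(), 'rect', [np.round(x,3) for x in cv2.minAreaRect((t[:,:2]*1000).astype(np.float32))])
if __name__=='__main__':
    run('top'); run('scene')
E
python3 m.py
```

```text
top table z 6.012609996242091e-05
[320.  77.] 1862 ztop 0.016 topmid [ 0.941 -0.   ] mean [0.942 0.014] ext [0.017 1.099] rgb [33. 46. 72.] rect [array([ 9.4089e+02, -1.2700e-01]), array([  16.164, 1099.482]), np.float64(0.106)]
[429. 116.] 2358 ztop 0.089 topmid [ 0.83 -0.28] mean [ 0.829 -0.282] ext [0.105 0.103] rgb [101.  74.  42.] rect [array([ 830.872, -280.497]), array([84.369, 88.232]), np.float64(74.151)]
[306. 140.] 421 ztop 0.015 topmid [0.765 0.042] mean [0.766 0.041] ext [0.079 0.087] rgb [50. 78. 55.] rect [array([766.154,  42.112]), array([49.808, 79.913]), np.float64(32.256)]
[269. 143.] 78 ztop 0.029 topmid [0.758 0.139] mean [0.758 0.138] ext [0.005 0.005] rgb [107. 102.  98.] rect [array([757.687, 138.127]), array([5.337, 3.85 ]), np.float64(46.646)]
[179. 222.] 1651 ztop 0.055 topmid [0.62  0.348] mean [0.623 0.348] ext [0.036 0.074] rgb [104.  96.  75.] rect [array([620.108, 348.204]), array([74.379, 31.775]), np.float64(84.969)]
[347. 193.] 180 ztop 0.047 topmid [ 0.621 -0.066] mean [ 0.621 -0.065] ext [0.034 0.035] rgb [63. 48. 39.] rect [array([621.264, -65.49
[... 1982 characters left out ...]
283] mean [ 0.596 -0.283] ext [0.032 0.03 ] rgb [89. 85. 83.] rect [array([ 594.749, -282.998]), array([29.652, 30.976]), np.float64(87.601)]
[377. 231.] 260 ztop 0.021 topmid [0.779 0.046] mean [0.78  0.046] ext [0.009 0.01 ] rgb [59. 94. 68.] rect [array([779.019,  47.04 ]), array([ 5.957, 10.987]), np.float64(48.602)]
[164. 244.] 760 ztop 0.114 topmid [ 0.454 -0.401] mean [ 0.455 -0.403] ext [0.04  0.034] rgb [47. 46. 45.] rect [array([ 453.373, -401.901]), array([38.503, 29.405]), np.float64(17.505)]
[306. 312.] 3151 ztop 0.088 topmid [ 0.833 -0.281] mean [ 0.836 -0.281] ext [0.106 0.103] rgb [108.  83.  48.] rect [array([ 833.502, -281.001]), array([85.89 , 87.775]), np.float64(73.485)]
```

```bash
cat > g.py <<'E'
# usage: g.py x y z yaw  -> tool shift/turn from the present pose to a tool-down pose
import sys; from h import *
from scipy.spatial.transform import Rotation as Ro
def goto(p,R):
    s=sense(); A=np.array(s['tcp_rot']); d=A.T@(np.array(p)-s['position'])
    print('d',d.round(4),'r',Ro.from_matrix(A.T@R).as_rotvec(degrees=True).round(2),'norm %.3f'%np.linalg.norm(d))
def down(a):
    a=np.radians(a); y=np.array([-np.sin(a),np.cos(a),0]); z=np.array([0,0,-1.]); return np.stack([np.cross(y,z),y,z],1)
if __name__=='__main__':
    v=[float(t) for t in sys.argv[1:]]; goto(v[:3],down(v[3]))
E
python3 g.py .48 .33 .3 0
```

```text
d [-0.3848 -0.2376 -0.0689] r [ -0.06  -0.   -14.14] norm 0.457
```

```bash
python3 -m crank '[{"dx":-0.03,"dy":-0.02,"dz":-0.005,"rz":-1},{"dx":-0.08,"dy":-0.05,"dz":-0.015,"rz":-3},{"dx":-0.13,"dy":-0.08,"dz":-0.025,"rz":-5},{"dx":-0.18,"dy":-0.11,"dz":-0.035,"rz":-7},{"dx":-0.23,"dy":-0.14,"dz":-0.045,"rz":-9},{"dx":-0.28,"dy":-0.17,"dz":-0.055,"rz":-11},{"dx":-0.33,"dy":-0.205,"dz":-0.065,"rz":-13},{"dx":-0.37,"dy":-0.23,"dz":-0.069,"rz":-14.1},{"dx":-0.385,"dy":-0.2375,"dz":-0.069,"rz":-14.1},{"dx":-0.385,"dy":-0.2375,"dz":-0.069,"rz":-14.1},{"dx":-0.385,"dy":-0.2375,"dz":-0.069,"rz":-14.1}]'
cat > w.py <<'E'
# wrist view: list raised components, and save picture
import sys; from h import *
def grab():
    s=sense(); p,d=camera('wrist'); i,T=c2w('wrist',s); return p,d,i,T,cloud(i,T,d),s
def comps(W,p,lo=.008,hi=.2,amin=60,band=.006):
    m=((W[...,2]>lo)&(W[...,2]<hi)).astype(np.uint8)
    nl,lab,st,c=cv2.connectedComponentsWithStats(m)
    for k in range(1,nl):
        if st[k,4]<amin: continue
        q=W[lab==k]; zt=np.percentile(q[:,2],92); t=q[abs(q[:,2]-zt)<band]
        r=cv2.minAreaRect((t[:,:2]*1000).astype(np.float32)); f=cv2.minEnclosingCircle((t[:,:2]*1000).astype(np.float32))
        print(c[k].round(),st[k,4],'z %.3f'%zt,'rect',np.round(r[0],1),np.round(r[1],1),round(r[2],1),'circ',np.round(f[0],1),round(f[1],1),'rgb',p[lab==k].mean(0).round())
if __name__=='__main__':
    p,d,i,T,W,s=grab(); save(sys.argv[1],p); np.save('W.npy',W); print(s['time_s'],np.round(s['position'],4)); comps(W,p)
    b=W[(abs(W[...,2])<.008)]; print('table',np.median(b[:,2]))
E
python3 w.py w1
```

```text
0.2 [0.1648 0.6543 0.2308]
[393. 129.] 3421 z 0.015 rect [165.3 744.8] [ 12.6 308.6] 90.0 circ [165.3 738.9] 154.3 rgb [26. 55. 90.]
[429. 327.] 181 z 0.015 rect [379.7 743.7] [10.4 49.6] 89.7 circ [379.7 738.7] 24.8 rgb [23. 50. 81.]
table 0.001933621620326148invalid input
```

View pics/w1.png

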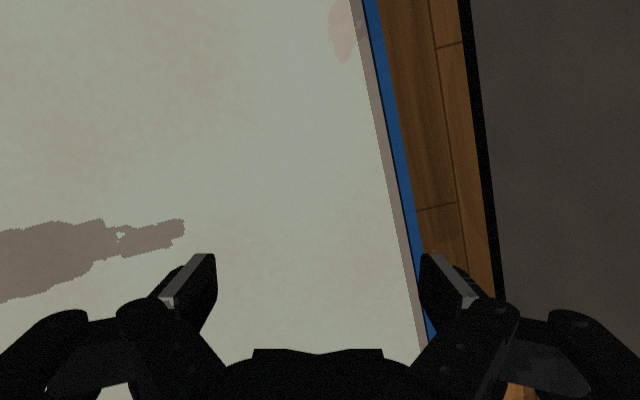

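The move was refused, so this view just shows empty table at the start pose. I'll try again with all six keys in each row.

```bash
python3 -m crank '[{"dx":-0.03,"dy":-0.02,"dz":-0.005,"rx":0,"ry":0,"rz":-1},{"dx":-0.08,"dy":-0.05,"dz":-0.015,"rx":0,"ry":0,"rz":-3},{"dx":-0.13,"dy":-0.08,"dz":-0.025,"rx":0,"ry":0,"rz":-5},{"dx":-0.18,"dy":-0.11,"dz":-0.035,"rx":0,"ry":0,"rz":-7},{"dx":-0.23,"dy":-0.14,"dz":-0.045,"rx":0,"ry":0,"rz":-9},{"dx":-0.28,"dy":-0.17,"dz":-0.055,"rx":0,"ry":0,"rz":-11},{"dx":-0.33,"dy":-0.205,"dz":-0.065,"rx":0,"ry":0,"rz":-13},{"dx":-0.385,"dy":-0.2375,"dz":-0.069,"rx":0,"ry":0,"rz":-14.1},{"dx":-0.385,"dy":-0.2375,"dz":-0.069,"rx":0,"ry":0,"rz":-14.1},{"dx":-0.385,"dy":-0.2375,"dz":-0.069,"rx":0,"ry":0,"rz":-14.1}]'
python3 w.py w2
```

```text
time_s: 1.5
position: [0.48, 0.3303, 0.3001]
tcp_rot: [[-1.0, 0.001, -0.001], [0.001, 1.0, 0.0], [0.001, 0.0, -1.0]]
wrist_force: [0.1, 0.6, -0.5]
gripper_width: 0.0853
grasp_force: 0.0
1.5 [0.48   0.3303 0.3001]
[339. 221.] 6635 z 0.055 rect [621.5 348.6] [74.  30.5] 85.4 circ [624.7 348.6] 38.2 rgb [92. 84. 66.]
[619. 236.] 2215 z 0.015 rect [574.9 744.5] [ 16.3 282.2] 89.7 circ [574.9 744. ] 141.2 rgb [15. 34. 57.]
[107. 159.] 1021 z 0.037 rect [470.4  69.3] [35.4 35.5] 26.5 circ [470.4  69.1] 18.3 rgb [40. 22. 11.]
[ 43. 221.] 1217 z 0.047 rect [548.9 -23.5] [35.6 35.6] 65.0 circ [549.2 -23.6] 18.7 rgb [12. 33. 73.]
[ 24. 273.] 1172 z 0.046 rect [623.3 -65. ] [35.8 35.9] 77.4 circ [623.2 -65.5] 19.3 rgb [37. 21. 12.]
table 0.002146205982733851
```

```bash
cat > b.py <<'E'
from h import *
W=np.load('W.npy').reshape(-1,3); W=W[~np.isnan(W[:,0])]
q=W[(W[:,1]>.2)&(W[:,1]<.5)&(W[:,0]>.38)&(W[:,0]<.7)]
rim=q[(q[:,2]>.023)&(q[:,2]<.034)&(q[:,0]<.602)]
print('rim',cv2.minAreaRect((rim[:,:2]*1000).astype(np.float32)),np.median(rim[:,2]))
t=q[(q[:,2]>.027)&(q[:,0]>.605)]
for _ in range(4):
    c=t.mean(0); n=np.linalg.svd(t-c)[2][2]; n*=np.sign(n[2]); e=(t-c)@n; t=t[abs(e)<max(.0025,2*e.std())]
print('ticket',t.min(0),t.max(0),'n',n,'tilt',np.degrees(np.arccos(n[2])),'az',np.degrees(np.arctan2(n[1],n[0])),e.std(),len(t))
# in-plane rect
y=np.cross(n,[1,0,0]); y/=np.linalg.norm(y); x=np.cross(y,n); uv=np.stack([(t-c)@x,(t-c)@y],1)
r=cv2.minAreaRect((uv*1000).astype(np.float32)); print(r,'mid',c+x*r[0][0]/1000+y*r[0][1]/1000)
E
python3 b.py; python3 g.py .52 -.25 .3 0
```

```text
rim ((503.7713928222656, 358.56353759765625), (220.1495819091797, 172.8564453125), 85.14004516601562) 0.028553921603514387
ticket [0.60500134 0.31125724 0.04425011] [0.63885499 0.38612204 0.06113561] n [-0.37040779  0.0345191   0.92822761] tilt 21.83980342346553 az 174.6758602586883 0.0008737087762491536 1530
((0.5721168518066406, -1.1323432922363281), (74.78402709960938, 35.518531799316406), 88.7380599975586) mid [0.62117336 0.34871282 0.05350559]
d [-4.040e-02 -5.812e-01 -2.000e-04] r [ 0.03 -0.05  0.03] norm 0.583
```

```bash
sed -i 's/t=q\[(q\[:,2\]>.027)&(q\[:,0\]>.605)\]/t=q[(q[:,2]>.031)\&(q[:,0]>.58)]/' b.py; python3 b.py | tail -3
python3 - <<'E'
from h import *
W=np.load('W.npy').reshape(-1,3)
t=W[(abs(W[:,1]-.348)<.015)&(W[:,0]>.57)&(W[:,0]<.68)]
for x in np.arange(.57,.68,.005):
    k=t[(t[:,0]>=x)&(t[:,0]<x+.005)]; print(round(x,3),len(k),np.median(k[:,2]).round(4) if len(k) else None)
E
```

```text
rim ((503.7713928222656, 358.56353759765625), (220.1495819091797, 172.8564453125), 85.14004516601562) 0.028553921603514387
ticket [0.58436924 0.31125724 0.03679177] [0.63885499 0.38790636 0.06113561] n [-0.38744203  0.03399138  0.9212672 ] tilt 22.887953075735858 az 174.98611780836478 0.0008831029604610526 2429
((-0.14762496948242188, 0.16660690307617188), (74.06232452392578, 53.999534606933594), 84.72679901123047) mid [0.61128106 0.34955451 0.04928488]
0.57 75 0.0069
0.575 71 0.007
0.58 216 0.0209
0.585 156 0.0326
0.59 105 0.0414
0.595 103 0.0437
0.6 104 0.046
0.605 101 0.048
0.61 107 0.0503
0.615 99 0.0524
0.62 101 0.0543
0.625 100 0.0562
0.63 94 0.0579
0.635 27 0.0585
0.64 0 None
0.645 0 None
0.65 0 None
0.655 0 None
0.66 0 None
0.665 13 0.0017
0.67 64 0.0022
0.675 64 0.0018
0.68 0 None
```

View pics/w2.png

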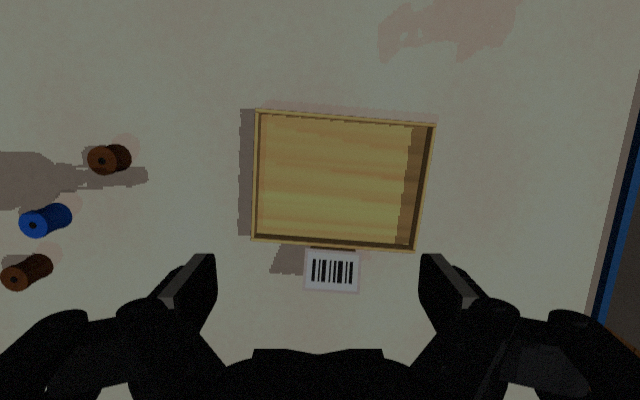

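```bash
python3 -m crank '[{"dx":-0.005,"dy":-0.03,"dz":0,"rx":0,"ry":0,"rz":0},{"dx":-0.01,"dy":-0.08,"dz":0,"rx":0,"ry":0,"rz":0},{"dx":-0.015,"dy":-0.14,"dz":0,"rx":0,"ry":0,"rz":0},{"dx":-0.02,"dy":-0.2,"dz":0,"rx":0,"ry":0,"rz":0},{"dx":-0.025,"dy":-0.26,"dz":0,"rx":0,"ry":0,"rz":0},{"dx":-0.03,"dy":-0.32,"dz":0,"rx":0,"ry":0,"rz":0},{"dx":-0.035,"dy":-0.38,"dz":0,"rx":0,"ry":0,"rz":0},{"dx":-0.04,"dy":-0.44,"dz":0,"rx":0,"ry":0,"rz":0},{"dx":-0.04,"dy":-0.5,"dz":0,"rx":0,"ry":0,"rz":0},{"dx":-0.04,"dy":-0.55,"dz":0,"rx":0,"ry":0,"rz":0},{"dx":-0.04,"dy":-0.58,"dz":0,"rx":0,"ry":0,"rz":0},{"dx":-0.04,"dy":-0.58,"dz":0,"rx":0,"ry":0,"rz":0},{"dx":-0.04,"dy":-0.58,"dz":0,"rx":0,"ry":0,"rz":0}]'
python3 w.py w3
```

```text
time_s: 3.18
position: [0.5205, -0.2476, 0.3001]
tcp_rot: [[-1.0, -0.002, -0.0], [-0.002, 1.0, 0.001], [0.0, 0.001, -1.0]]
wrist_force: [-0.3, 0.2, -0.7]
gripper_width: 0.0855
grasp_force: 0.0
3.175 [ 0.5205 -0.2476  0.3001]
[175. 109.] 2941 z 0.117 rect [ 451. -400.] [36.  29.5] 14.5 circ [ 451.1 -400.5] 21.0 rgb [44. 43. 41.]
[575. 126.] 1178 z 0.037 rect [471.2  68. ] [35.  36.6] 0.0 circ [471.   68.3] 18.8 rgb [45. 27. 15.]
[493. 190.] 1061 z 0.047 rect [549.4 -24.7] [36.5 34.8] 64.6 circ [549.2 -24.4] 18.4 rgb [18. 40. 84.]
[285. 239.] 3608 z 0.139 rect [ 591.7 -281.7] [29.9 27.7] 85.4 circ [ 592.1 -281.6] 19.0 rgb [79. 76. 73.]
[454. 245.] 932 z 0.047 rect [623.3 -65.8] [35.6 35.1] 57.5 circ [623.9 -66. ] 18.3 rgb [42. 25. 14.]
[527. 313.] 139 z 0.013 rect [740.7  60. ] [23.8 18.2] 30.9 circ [740.7  61.1] 13.4 rgb [33. 63. 42.]
[286. 343.] 1176 z 0.034 rect [ 778.5 -295.5] [ 32.5 105.3] 2.7 circ [ 793.7 -294.8] 52.7 rgb [71. 53. 29.]
table 0.0021152079542914315
```

View pics/w3.png

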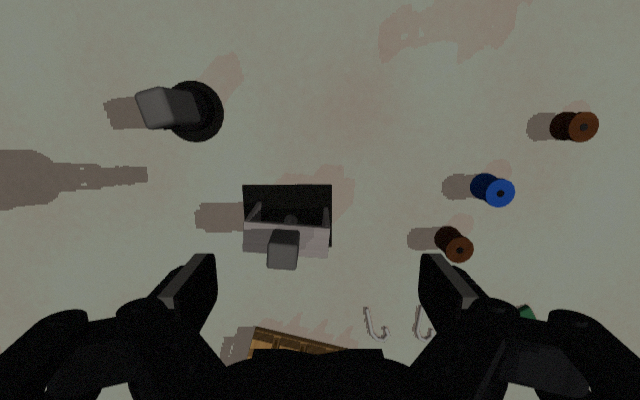

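w2 shows the box (255–435, 110–250) with the ticket at (332,270). w3 shows the gauge on its mat (287,217), the scanner (180,110), and the guides at (575,127) and (455,247), with blue at (495,190).

```bash
cat > mat.py <<'E'
from h import *
for n in ['top','wrist']:
    s=sense(); p,d=camera(n); i,T=c2w(n,s); W=cloud(i,T,d)
    v,u=np.mgrid[:400,:640]; z0=.003
    D=np.stack([(u-i['cx'])/i['fx'],-(v-i['cy'])/i['fy'],-np.ones(u.shape)],-1)@T[:3,:3].T
    G=T[:3,3]+D*((z0-T[2,3])/D[...,2])[...,None]
    dark=(p.max(2)<45)&(W[...,2]<.012)
    for nm,c,r in [('gauge',(.59,-.28),.1),('scan',(.45,-.4),.06)]:
        m=(dark&(abs(G[...,0]-c[0])<r)&(abs(G[...,1]-c[1])<r)).astype(np.uint8)
        nl,lab,st,_=cv2.connectedComponentsWithStats(m); k=1+st[1:,4].argmax()
        q=(G[lab==k][:,:2]*1000).astype(np.float32)
        print(n,nm,len(q),cv2.minAreaRect(q),'circ',cv2.minEnclosingCircle(q), q.min(0),q.max(0))
    # gauge bar yaw / legs
    t=W[(abs(W[...,2]-.089)<.005)&(abs(W[...,0]-.59)<.07)&(abs(W[...,1]+.28)<.08)]
    if len(t): print(n,'bar',cv2.minAreaRect((t[:,:2]*1000).astype(np.float32)))
E
python3 mat.py
```

```text
top gauge 159 ((591.1260986328125, -263.3025817871094), (85.76388549804688, 70.5498046875), 1.1087734699249268) circ ((591.0364990234375, -263.30438232421875), 55.329952239990234) [ 547.73474 -297.7478 ] [ 634.33826 -227.60204]Traceback (most recent call last):
  File "mat.py", line 10, in <module>
    nl,lab,st,_=cv2.connectedComponentsWithStats(m); k=1+st[1:,4].argmax()
                                                         ~~~~~~~~~~~~~~~^^
ValueError: attempt to get argmax of an empty sequence
```

```bash
sed -i "s|s=sense(); p,d=camera(n); i,T=c2w(n,s)|s=sense(); p,d=(cv2.imread('pics/top0.png')[:,:,::-1],np.load('pics/top0.npy')) if n=='top' else camera(n); i,T=c2w(n,s)|; s|p.max(2)<45|p.max(2)<40|" mat.py; python3 mat.py; python3 g.py .592 -.2815 .175 -4.5
```

```text
top gauge 704 ((591.2513427734375, -286.06683349609375), (86.04776000976562, 116.55561065673828), 0.4919153153896332) circ ((589.958740234375, -285.83111572265625), 71.05338287353516) [ 547.73474 -344.51227] [ 634.31964 -227.60204]
top scan 253 ((452.7970886230469, -397.439208984375), (70.2617416381836, 64.02503967285156), 0.49076154828071594) circ ((452.5982360839844, -401.92596435546875), 36.540748596191406) [ 417.6362  -429.64423] [ 488.03412 -365.4297 ]
top bar ((590.3746948242188, -281.4775695800781), (95.97376251220703, 36.476295471191406), 85.28694152832031)
wrist gauge 3024 ((591.4420166015625, -287.09368896484375), (86.05850219726562, 119.80155181884766), 0.07372905313968658) circ ((591.1143798828125, -286.9833068847656), 72.76127624511719) [ 548.3368 -347.0249] [ 634.39716 -227.14339]
wrist scan 988 ((454.12603759765625, -398.1413269042969), (64.42192840576172, 73.70384216308594), 83.72523498535156) circ ((453.8727722167969, -403.158203125), 37.40227127075195) [ 417.19852 -432.87814] [ 490.4668  -365.85754]
wrist bar ((592.0944213867188, -281.80902099609375), (95.87114715576172, 36.84408950805664), 85.16707611083984)
d [-0.0716 -0.0338  0.1253] r [0.04 0.01 4.62] norm 0.148
```

```bash
python3 -m crank '[{"dx":-0.02,"dy":-0.01,"dz":0.03,"rx":0,"ry":0,"rz":1},{"dx":-0.045,"dy":-0.02,"dz":0.075,"rx":0,"ry":0,"rz":2.5},{"dx":-0.065,"dy":-0.03,"dz":0.11,"rx":0,"ry":0,"rz":4},{"dx":-0.0715,"dy":-0.034,"dz":0.125,"rx":0,"ry":0,"rz":4.9},{"dx":-0.0715,"dy":-0.034,"dz":0.125,"rx":0,"ry":0,"rz":4.9},{"dx":-0.0715,"dy":-0.034,"dz":0.125,"rx":0,"ry":0,"rz":4.9}]'; python3 g.py .592 -.2817 .104 -4.8
python3 - <<'E'
from w import *
p,d,i,T,W,s=grab(); W=W.copy(); comps(W[:, 230:410],p[:,230:410],lo=.11,hi=.16); save('w4',p)
E
```

```text
time_s: 4.08
position: [0.5914, -0.2839, 0.177]
tcp_rot: [[-0.996, 0.086, 0.002], [0.086, 0.996, -0.001], [-0.002, -0.001, -1.0]]
wrist_force: [0.6, 0.3, -0.4]
gripper_width: 0.0859
grasp_force: 0.0
d [-0.0003  0.0023  0.073 ] r [-0.03  0.1  -0.12] norm 0.073
[ 89. 225.] 2888 z 0.140 rect [ 591.7 -281.8] [30.  27.8] 84.8 circ [ 592.1 -281.9] 19.1 rgb [60. 59. 56.]
```

```bash
python3 -m crank '[{"dx":0,"dy":0,"dz":0.01,"rx":0,"ry":0,"rz":0},{"dx":0,"dy":0.001,"dz":0.03,"rx":0,"ry":0,"rz":0},{"dx":0,"dy":0.001,"dz":0.05,"rx":0,"ry":0,"rz":0},{"dx":0,"dy":0.001,"dz":0.065,"rx":0,"ry":0,"rz":0},{"dx":0,"dy":0.001,"dz":0.072,"rx":0,"ry":0,"rz":0},{"dx":0,"dy":0.001,"dz":0.072,"rx":0,"ry":0,"rz":0},{"dx":0,"dy":0.001,"dz":0.072,"rx":0,"ry":0,"rz":0}]' && python3 -m crank '[{"dx":0,"dy":0,"dz":0,"rx":0,"ry":0,"rz":0},{"dx":0,"dy":0,"dz":0,"rx":0,"ry":0,"rz":0},{"dx":0,"dy":0,"dz":0,"rx":0,"ry":0,"rz":0},{"dx":0,"dy":0,"dz":0,"rx":0,"ry":0,"rz":0},{"dx":0,"dy":0,"dz":0,"rx":0,"ry":0,"rz":0},{"dx":0,"dy":0,"dz":0,"rx":0,"ry":0,"rz":0},{"dx":0,"dy":0,"dz":0,"rx":0,"ry":0,"rz":0},{"dx":0,"dy":0,"dz":0,"rx":0,"ry":0,"rz":0}]' 0.015 50
```

```text
time_s: 5.0
position: [0.5917, -0.2831, 0.104]
tcp_rot: [[-0.996, 0.086, 0.001], [0.086, 0.996, -0.0], [-0.001, -0.0, -1.0]]
wrist_force: [-0.2, 0.2, -0.6]
gripper_width: 0.0857
grasp_force: 0.0
time_s: 6.0
position: [0.5915, -0.2828, 0.1036]
tcp_rot: [[-0.996, 0.086, 0.0], [0.086, 0.996, 0.0], [-0.0, 0.0, -1.0]]
wrist_force: [-0.6, 2.1, 5.7]
gripper_width: 0.0292
grasp_force: 50.2
```

```bash
python3 -m crank '[{"dx":0,"dy":0,"dz":-0.005,"rx":0,"ry":0,"rz":0},{"dx":0,"dy":0,"dz":-0.015,"rx":0,"ry":0,"rz":0},{"dx":0,"dy":0,"dz":-0.035,"rx":0,"ry":0,"rz":0},{"dx":0,"dy":0,"dz":-0.06,"rx":0,"ry":0,"rz":0},{"dx":0,"dy":0.01,"dz":-0.08,"rx":0,"ry":0,"rz":0},{"dx":0,"dy":0.03,"dz":-0.09,"rx":0,"ry":0,"rz":0},{"dx":0,"dy":0.06,"dz":-0.09,"rx":0,"ry":0,"rz":0},{"dx":0,"dy":0.08,"dz":-0.09,"rx":0,"ry":0,"rz":0},{"dx":0,"dy":0.085,"dz":-0.09,"rx":0,"ry":0,"rz":0},{"dx":0,"dy":0.085,"dz":-0.09,"rx":0,"ry":0,"rz":0}]'; python3 w.py w5; python3 g.py .6235 -.0657 .1936 -4.9
```

```text
time_s: 7.25
position: [0.5986, -0.1983, 0.1931]
tcp_rot: [[-0.996, 0.086, -0.0], [0.086, 0.996, -0.001], [0.0, -0.001, -1.0]]
wrist_force: [-0.1, -0.8, -3.8]
gripper_width: 0.0291
grasp_force: 50.1
7.25 [ 0.5986 -0.1983  0.1931]
[52. 32.] 5878 z 0.095 rect [ 460.8 -388.7] [13.4 30.6] 64.4 circ [ 458.3 -393.8] 15.3 rgb [31. 30. 29.]
[612.  15.] 1631 z 0.037 rect [477.6  62.1] [28.  20.1] 80.1 circ [477.2  62.6] 15.7 rgb [46. 27. 16.]
[509. 114.] 2224 z 0.047 rect [549.4 -24.6] [35.9 35. ] 81.0 circ [549.2 -24.5] 18.4 rgb [ 30.  59. 114.]
[460. 200.] 1776 z 0.047 rect [623.5 -65.5] [35.8 35.4] 54.2 circ [624.  -65.7] 18.4 rgb [58. 35. 20.]
[318. 229.] 9573 z 0.184 rect [ 598.9 -197.3] [96.2 36.4] 85.2 circ [ 598.8 -197.4] 50.7 rgb [105.  99.  96.]
[552. 310.] 2654 z 0.014 rect [767.3  43.6] [51.8 75.7] 32.5 circ [767.8  43.4] 45.1 rgb [50. 87. 59.]
[633. 301.] 307 z 0.017 rect [760.1 130.6] [28.  13.9] 2.6 circ [759.9 136.3] 14.0 rgb [90. 86. 83.]
[200. 379.] 126 z 0.035 rect [ 799.7 -341.5] [ 9.1 32. ] 43.3 circ [ 798.8 -342.3] 16.3 rgb [141. 107.  64.]
table 0.002097567753387597
d [-0.0134  0.1352 -0.0005] r [-0.05 -0.02 -0.09] norm 0.136
```

View pics/w5.png

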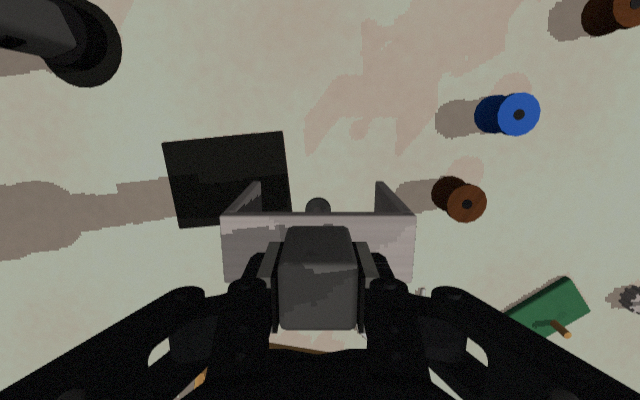

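The gauge is held straight, with its bar at (318,229), and the guide is at (465,203). The gauge mat is now fully in view at (230,178).

```bash
python3 - <<'E'
from h import *
p=cv2.imread('pics/w5.png')[:,:,::-1]; i,T=c2w('wrist')
m=((p.max(2)<45)).astype(np.uint8); m[:125]=0; m[235:]=0; m[:,:150]=0; m[:,300:]=0
m=cv2.morphologyEx(m,cv2.MORPH_OPEN,np.ones((5,5)))
c=max(cv2.findContours(m,0,1)[0],key=cv2.contourArea)[:,0]
q=np.array([onplane(i,T,u,v,.003+.002)[:2]*1000 for u,v in c],np.float32); print(cv2.minAreaRect(q))
E
python3 -m crank '[{"dx":-0.002,"dy":0.02,"dz":0,"rx":0,"ry":0,"rz":0},{"dx":-0.005,"dy":0.055,"dz":0,"rx":0,"ry":0,"rz":0},{"dx":-0.009,"dy":0.095,"dz":0,"rx":0,"ry":0,"rz":0},{"dx":-0.012,"dy":0.122,"dz":0,"rx":0,"ry":0,"rz":0},{"dx":-0.013,"dy":0.1335,"dz":0,"rx":0,"ry":0,"rz":0},{"dx":-0.013,"dy":0.1335,"dz":0,"rx":0,"ry":0,"rz":0},{"dx":-0.013,"dy":0.1335,"dz":0,"rx":0,"ry":0,"rz":0},{"dx":-0.013,"dy":0.1335,"dz":0,"rx":0,"ry":0,"rz":0}]'; python3 w.py w6
```

```text
((591.3812866210938, -287.5782165527344), (88.18038177490234, 118.8302993774414), 0.43431058526039124)
time_s: 8.3
position: [0.6229, -0.068, 0.1934]
tcp_rot: [[-0.996, 0.088, 0.0], [0.088, 0.996, -0.001], [-0.0, -0.001, -1.0]]
wrist_force: [-0.3, -0.1, -4.3]
gripper_width: 0.0292
grasp_force: 50.4
8.3 [ 0.6229 -0.068   0.1934]
[459.   7.] 635 z 0.037 rect [484.7  66.8] [28.5  7.8] 82.8 circ [480.8  67.3] 14.3 rgb [36. 21. 13.]
[360.  98.] 1588 z 0.047 rect [549.4 -24.3] [35. 35.] 85.3 circ [549.2 -24.2] 17.9 rgb [ 24.  56. 116.]
[318. 224.] 10772 z 0.184 rect [623.2 -67.2] [96.4 36.2] 84.8 circ [623.2 -67.2] 50.8 rgb [93. 86. 81.]
[437. 283.] 704 z 0.013 rect [754.3  50.6] [35.9 49.8] 31.6 circ [754.8  51. ] 30.3 rgb [41. 79. 53.]
[520. 290.] 588 z 0.028 rect [759.9 138.4] [5.7 6.5] 81.1 circ [760.  138.6] 3.4 rgb [101.  96.  92.]
[ 86. 335.] 315 z 0.034 rect [ 767.1 -334.7] [ 8.2 15.9] 21.6 circ [ 770.2 -333.4] 8.0 rgb [82. 61. 36.]
[159. 352.] 297 z 0.034 rect [ 792.  -257.8] [11.6 26.1] 30.9 circ [ 796.8 -254.9] 13.1 rgb [95. 71. 41.]
[193. 385.] 256 z 0.035 rect [ 834.2 -224.1] [ 9.3 63.6] 41.1 circ [ 831.6 -226.4] 31.8 rgb [129.  97.  57.]
table 0.002096123715920495
```

```bash
python3 -m crank '[{"dx":0,"dy":0.0005,"dz":0,"rx":0,"ry":0,"rz":0},{"dx":0,"dy":0.001,"dz":0.008,"rx":0,"ry":0,"rz":0},{"dx":0,"dy":0.001,"dz":0.02,"rx":0,"ry":0,"rz":0},{"dx":0,"dy":0.001,"dz":0.028,"rx":0,"ry":0,"rz":0},{"dx":0,"dy":0.001,"dz":0.03,"rx":0,"ry":0,"rz":0},{"dx":0,"dy":0.001,"dz":0.03,"rx":0,"ry":0,"rz":0},{"dx":0,"dy":0.001,"dz":0.03,"rx":0,"ry":0,"rz":0}]'; python3 w.py w7 | sed -n 2,6p
```

```text
time_s: 9.22
position: [0.6234, -0.0654, 0.1637]
tcp_rot: [[-0.996, 0.086, 0.001], [0.086, 0.996, -0.0], [-0.001, -0.0, -1.0]]
wrist_force: [-0.0, -0.1, -5.5]
gripper_width: 0.0297
grasp_force: 50.3
[468.   3.] 197 z 0.020 rect [485.8  67. ] [15.3  2.2] 81.9 circ [484.9  67.1] 7.6 rgb [20. 12.  9.]
[362.  96.] 1966 z 0.047 rect [549.2 -24.3] [35.2 34.9] 85.6 circ [549.  -24.2] 18.0 rgb [ 24.  55. 114.]
[317. 249.] 19712 z 0.199 rect [623.7 -64.6] [56.7 28.5] 85.6 circ [617. -64.] 28.3 rgb [70. 66. 63.]
[455. 284.] 82 z 0.013 rect [732.1  63.6] [17.8  7.9] 68.6 circ [735.4  62.3] 8.9 rgb [35. 65. 45.]
[535. 305.] 702 z 0.027 rect [759.7 137.9] [6.9 6. ] 57.1 circ [759.9 137.9] 3.8 rgb [98. 92. 89.]
```

```bash
python3 -m crank '[{"dx":0,"dy":-0.0005,"dz":0.01,"rx":0,"ry":0,"rz":0},{"dx":0,"dy":-0.001,"dz":0.02,"rx":0,"ry":0,"rz":0},{"dx":0,"dy":-0.001,"dz":0.03,"rx":0,"ry":0,"rz":0},{"dx":0,"dy":-0.001,"dz":0.038,"rx":0,"ry":0,"rz":0},{"dx":0,"dy":-0.001,"dz":0.044,"rx":0,"ry":0,"rz":0},{"dx":0,"dy":-0.001,"dz":0.049,"rx":0,"ry":0,"rz":0},{"dx":0,"dy":-0.001,"dz":0.053,"rx":0,"ry":0,"rz":0},{"dx":0,"dy":-0.001,"dz":0.056,"rx":0,"ry":0,"rz":0},{"dx":0,"dy":-0.001,"dz":0.058,"rx":0,"ry":0,"rz":0},{"dx":0,"dy":-0.001,"dz":0.06,"rx":0,"ry":0,"rz":0},{"dx":0,"dy":-0.001,"dz":0.061,"rx":0,"ry":0,"rz":0},{"dx":0,"dy":-0.001,"dz":0.061,"rx":0,"ry":0,"rz":0}]'
```

```text
time_s: 10.78
position: [0.6231, -0.0663, 0.1023]
tcp_rot: [[-0.996, 0.086, -0.0], [0.086, 0.996, -0.0], [0.0, -0.0, -1.0]]
wrist_force: [-1.7, 0.0, -2.4]
gripper_width: 0.0292
grasp_force: 50.5
```

```bash
python3 -m crank '[{"dx":0,"dy":0,"dz":0.0005,"rx":0,"ry":0,"rz":0},{"dx":0,"dy":0,"dz":0.001,"rx":0,"ry":0,"rz":0},{"dx":0,"dy":0,"dz":0.0015,"rx":0,"ry":0,"rz":0},{"dx":0,"dy":0,"dz":0.0015,"rx":0,"ry":0,"rz":0},{"dx":0,"dy":0,"dz":0.0015,"rx":0,"ry":0,"rz":0}]'
```

```text
time_s: 11.4
position: [0.6231, -0.0663, 0.1008]
tcp_rot: [[-0.996, 0.086, -0.0], [0.086, 0.996, 0.0], [0.0, 0.0, -1.0]]
wrist_force: [0.3, 0.3, -2.0]
gripper_width: 0.0293
grasp_force: 50.5
```

```bash
python3 -m crank '[{"dx":0,"dy":0,"dz":0.0005,"rx":0,"ry":0,"rz":0},{"dx":0,"dy":0,"dz":0.001,"rx":0,"ry":0,"rz":0},{"dx":0,"dy":0,"dz":0.001,"rx":0,"ry":0,"rz":0},{"dx":0,"dy":0,"dz":0.001,"rx":0,"ry":0,"rz":0}]'
```

```text
time_s: 11.9
position: [0.6233, -0.0663, 0.1006]
tcp_rot: [[-0.996, 0.086, 0.001], [0.086, 0.996, 0.0], [-0.001, 0.0, -1.0]]
wrist_force: [-3.5, 1.1, 6.2]
gripper_width: 0.029
grasp_force: 51.9
```

```bash
python3 -m crank '[{"dx":0,"dy":0,"dz":0,"rx":0,"ry":0,"rz":0},{"dx":0,"dy":0,"dz":0,"rx":0,"ry":0,"rz":0},{"dx":0,"dy":0,"dz":0,"rx":0,"ry":0,"rz":0},{"dx":0,"dy":0,"dz":0,"rx":0,"ry":0,"rz":0},{"dx":0,"dy":0,"dz":0,"rx":0,"ry":0,"rz":0},{"dx":0,"dy":0,"dz":0,"rx":0,"ry":0,"rz":0},{"dx":0,"dy":0,"dz":0,"rx":0,"ry":0,"rz":0},{"dx":0,"dy":0,"dz":0,"rx":0,"ry":0,"rz":0},{"dx":0,"dy":0,"dz":0,"rx":0,"ry":0,"rz":0},{"dx":0,"dy":0,"dz":0,"rx":0,"ry":0,"rz":0},{"dx":0,"dy":0,"dz":0,"rx":0,"ry":0,"rz":0},{"dx":0,"dy":0,"dz":0,"rx":0,"ry":0,"rz":0}]'
python3 - <<'E'
from h import *
p,d=camera('scene'); save('s1',cv2.resize(p[130:290,200:420],None,fx=3,fy=3,interpolation=cv2.INTER_CUBIC))
E
```

```text
time_s: 13.4
position: [0.6233, -0.0663, 0.1006]
tcp_rot: [[-0.996, 0.086, 0.001], [0.086, 0.996, 0.0], [-0.001, 0.0, -1.0]]
wrist_force: [-3.1, -0.6, 6.1]
gripper_width: 0.0294
grasp_force: 51.9
```

View pics/s1.png

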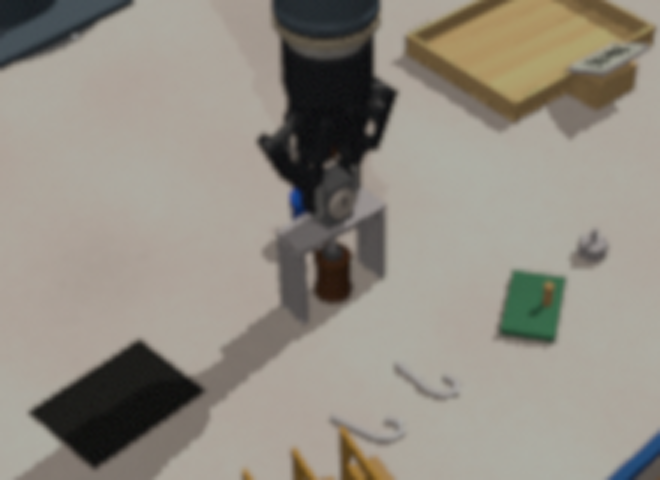

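The gauge stands astride the guide, with the foot (332,245 in the crop) on its middle. Next I lift it towards the second guide and look again on the way.

```bash
python3 -m crank '[{"dx":0,"dy":0,"dz":-0.004,"rx":0,"ry":0,"rz":0},{"dx":0,"dy":0,"dz":-0.012,"rx":0,"ry":0,"rz":0},{"dx":0,"dy":0,"dz":-0.03,"rx":0,"ry":0,"rz":0},{"dx":0,"dy":0,"dz":-0.055,"rx":0,"ry":0,"rz":0},{"dx":0,"dy":0,"dz":-0.08,"rx":0,"ry":0,"rz":0},{"dx":0.01,"dy":0,"dz":-0.093,"rx":0,"ry":0,"rz":0},{"dx":0.035,"dy":0.002,"dz":-0.093,"rx":0,"ry":0,"rz":0},{"dx":0.07,"dy":0.004,"dz":-0.093,"rx":0,"ry":0,"rz":0},{"dx":0.1,"dy":0.005,"dz":-0.093,"rx":0,"ry":0,"rz":0},{"dx":0.12,"dy":0.005,"dz":-0.093,"rx":0,"ry":0,"rz":0},{"dx":0.124,"dy":0.005,"dz":-0.093,"rx":0,"ry":0,"rz":0},{"dx":0.124,"dy":0.005,"dz":-0.093,"rx":0,"ry":0,"rz":0},{"dx":0.124,"dy":0.005,"dz":-0.093,"rx":0,"ry":0,"rz":0}]'; python3 w.py w8
```

```text
time_s: 15.08
position: [0.5008, -0.0507, 0.1928]
tcp_rot: [[-0.996, 0.086, 0.001], [0.086, 0.996, -0.0], [-0.001, -0.0, -1.0]]
wrist_force: [-0.2, 0.4, -3.5]
gripper_width: 0.029
grasp_force: 50.4
15.075 [ 0.5008 -0.0507  0.1928]
[627. 181.] 2553 z 0.029 rect [530.9 253.7] [21.5 95.8] 87.3 circ [530.8 253.4] 48.5 rgb [72. 58. 36.]
[444. 141.] 1619 z 0.037 rect [470.4  68.6] [35.7 35. ] 75.2 circ [470.6  68.7] 18.2 rgb [59. 35. 20.]
[318. 229.] 9644 z 0.184 rect [501.  -49.8] [96.3 36. ] 85.1 circ [501.4 -50. ] 50.9 rgb [95. 90. 87.]
[440. 383.] 215 z 0.013 rect [751.   70.5] [48.9  9.6] 38.9 circ [749.9  71.9] 24.6 rgb [42. 80. 54.]
table 0.0020462039785193453
```

```bash
python3 -m crank '[{"dx":0.005,"dy":0.015,"dz":0,"rx":0,"ry":0,"rz":0},{"dx":0.017,"dy":0.05,"dz":0,"rx":0,"ry":0,"rz":0},{"dx":0.03,"dy":0.085,"dz":0,"rx":0,"ry":0,"rz":0},{"dx":0.038,"dy":0.108,"dz":0,"rx":0,"ry":0,"rz":0},{"dx":0.0405,"dy":0.1155,"dz":0,"rx":0,"ry":0,"rz":0},{"dx":0.0405,"dy":0.1155,"dz":0.005,"rx":0,"ry":0,"rz":0},{"dx":0.0405,"dy":0.1155,"dz":0.015,"rx":0,"ry":0,"rz":0},{"dx":0.0405,"dy":0.1155,"dz":0.02,"rx":0,"ry":0,"rz":0},{"dx":0.0405,"dy":0.1155,"dz":0.02,"rx":0,"ry":0,"rz":0},{"dx":0.0405,"dy":0.1155,"dz":0.02,"rx":0,"ry":0,"rz":0},{"dx":0.0405,"dy":0.1155,"dz":0.02,"rx":0,"ry":0,"rz":0}]'
python3 - <<'E'
from w import *
p,d,i,T,W,s=grab(); save('w9',p)
comps(W,p,lo=.155,hi=.172)
E
```

```text
time_s: 16.5
position: [0.4698, 0.0678, 0.173]
tcp_rot: [[-0.996, 0.086, 0.0], [0.086, 0.996, 0.0], [-0.0, 0.0, -1.0]]
wrist_force: [-0.1, 0.2, -4.5]
gripper_width: 0.0293
grasp_force: 50.5
[318. 235.] 7442 z 0.163 rect [469.9  68.6] [96.6 36.1] 84.8 circ [470.5  68.7] 50.8 rgb [108. 102.  99.]
```

View pics/w9.png

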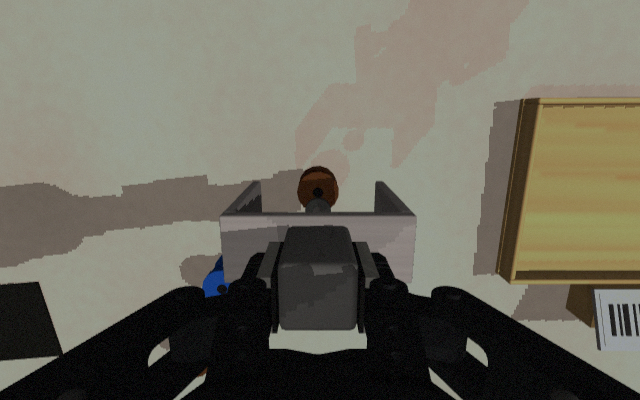

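The guide (318,190) is centred under the foot. Descending.

```bash
python3 -m crank '[{"dx":0,"dy":0,"dz":0.008,"rx":0,"ry":0,"rz":0},{"dx":0,"dy":0,"dz":0.02,"rx":0,"ry":0,"rz":0},{"dx":0,"dy":0,"dz":0.032,"rx":0,"ry":0,"rz":0},{"dx":0,"dy":0,"dz":0.043,"rx":0,"ry":0,"rz":0},{"dx":0,"dy":0,"dz":0.051,"rx":0,"ry":0,"rz":0},{"dx":0,"dy":0,"dz":0.057,"rx":0,"ry":0,"rz":0},{"dx":0,"dy":0,"dz":0.062,"rx":0,"ry":0,"rz":0},{"dx":0,"dy":0,"dz":0.066,"rx":0,"ry":0,"rz":0},{"dx":0,"dy":0,"dz":0.069,"rx":0,"ry":0,"rz":0},{"dx":0,"dy":0,"dz":0.071,"rx":0,"ry":0,"rz":0},{"dx":0,"dy":0,"dz":0.0715,"rx":0,"ry":0,"rz":0},{"dx":0,"dy":0,"dz":0.072,"rx":0,"ry":0,"rz":0},{"dx":0,"dy":0,"dz":0.0725,"rx":0,"ry":0,"rz":0},{"dx":0,"dy":0,"dz":0.0725,"rx":0,"ry":0,"rz":0}]'
```

```text
time_s: 18.3
position: [0.4697, 0.068, 0.1005]
tcp_rot: [[-0.996, 0.086, 0.0], [0.086, 0.996, 0.0], [-0.0, 0.0, -1.0]]
wrist_force: [-1.1, 0.1, 1.9]
gripper_width: 0.0297
grasp_force: 51.3
```

```bash
python3 -m crank '[{"dx":0,"dy":0,"dz":0.0004,"rx":0,"ry":0,"rz":0},{"dx":0,"dy":0,"dz":0.0004,"rx":0,"ry":0,"rz":0},{"dx":0,"dy":0,"dz":0.0004,"rx":0,"ry":0,"rz":0},{"dx":0,"dy":0,"dz":0.0004,"rx":0,"ry":0,"rz":0},{"dx":0,"dy":0,"dz":0.0004,"rx":0,"ry":0,"rz":0},{"dx":0,"dy":0,"dz":0.0004,"rx":0,"ry":0,"rz":0},{"dx":0,"dy":0,"dz":0.0004,"rx":0,"ry":0,"rz":0},{"dx":0,"dy":0,"dz":0.0004,"rx":0,"ry":0,"rz":0},{"dx":0,"dy":0,"dz":0.0004,"rx":0,"ry":0,"rz":0},{"dx":0,"dy":0,"dz":0.0004,"rx":0,"ry":0,"rz":0},{"dx":0,"dy":0,"dz":0.0004,"rx":0,"ry":0,"rz":0},{"dx":0,"dy":0,"dz":0.0004,"rx":0,"ry":0,"rz":0}]'
python3 - <<'E'
from h import *
p,d=camera('scene'); save('s2',cv2.resize(p[90:290,200:420],None,fx=2,fy=2,interpolation=cv2.INTER_CUBIC))
E
```

```text
time_s: 19.8
position: [0.4698, 0.068, 0.1005]
tcp_rot: [[-0.996, 0.086, 0.001], [0.086, 0.996, 0.0], [-0.001, 0.0, -1.0]]
wrist_force: [-4.0, -0.3, 8.0]
gripper_width: 0.0293
grasp_force: 52.5
```

View pics/s2.png

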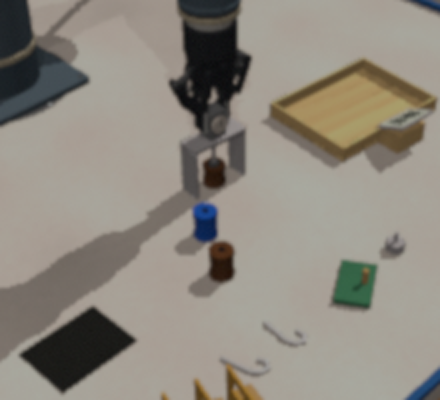

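The gauge stands astride the shorter guide, with everything else in place. Parking the gauge next.

```bash
python3 -m crank '[{"dx":0,"dy":0,"dz":-0.004,"rx":0,"ry":0,"rz":0},{"dx":0,"dy":0,"dz":-0.012,"rx":0,"ry":0,"rz":0},{"dx":0,"dy":0,"dz":-0.03,"rx":0,"ry":0,"rz":0},{"dx":0,"dy":0,"dz":-0.055,"rx":0,"ry":0,"rz":0},{"dx":0,"dy":0,"dz":-0.08,"rx":0,"ry":0,"rz":0},{"dx":-0.009,"dy":-0.02,"dz":-0.093,"rx":0,"ry":0,"rz":0},{"dx":-0.026,"dy":-0.06,"dz":-0.093,"rx":0,"ry":0,"rz":-0.5},{"dx":-0.05,"dy":-0.11,"dz":-0.093,"rx":0,"ry":0,"rz":-1},{"dx":-0.073,"dy":-0.165,"dz":-0.093,"rx":0,"ry":0,"rz":-2},{"dx":-0.097,"dy":-0.22,"dz":-0.093,"rx":0,"ry":0,"rz":-3},{"dx":-0.12,"dy":-0.275,"dz":-0.093,"rx":0,"ry":0,"rz":-4},{"dx":-0.14,"dy":-0.32,"dz":-0.093,"rx":0,"ry":0,"rz":-4.9},{"dx":-0.15,"dy":-0.34,"dz":-0.093,"rx":0,"ry":0,"rz":-4.9},{"dx":-0.1513,"dy":-0.3442,"dz":-0.093,"rx":0,"ry":0,"rz":-4.9},{"dx":-0.1513,"dy":-0.3442,"dz":-0.093,"rx":0,"ry":0,"rz":-4.9},{"dx":-0.1513,"dy":-0.3442,"dz":-0.093,"rx":0,"ry":0,"rz":-4.9},{"dx":-0.1513,"dy":-0.3442,"dz":-0.093,"rx":0,"ry":0,"rz":-4.9}]'
python3 - <<'E'
from w import *
p,d,i,T,W,s=grab(); save('w10',p)
comps(W,p,lo=.178,hi=.193)
m=((p.max(2)<45)&(W[...,2]<.012)).astype(np.uint8); m[300:]=0; m=cv2.morphologyEx(m,cv2.MORPH_OPEN,np.ones((5,5)))
for c in cv2.findContours(m,0,1)[0]:
    if cv2.contourArea(c)<500: continue
    q=np.array([onplane(i,T,u,v,.005)[:2]*1000 for u,v in c[:,0]],np.float32); print(cv2.minAreaRect(q),cv2.minEnclosingCircle(q))
E
```

```text
time_s: 21.98
position: [0.5908, -0.2869, 0.1931]
tcp_rot: [[-1.0, -0.001, 0.0], [-0.001, 1.0, 0.0], [-0.0, 0.0, -1.0]]
wrist_force: [0.1, 0.1, -3.7]
gripper_width: 0.0294
grasp_force: 50.8
[318. 236.] 7180 z 0.184 rect [ 591.3 -286. ] [96.5 36.3] 90.0 circ [ 591.9 -285.9] 50.8 rgb [116. 110. 106.]
((585.18994140625, -287.31243896484375), (118.97814178466797, 75.89632415771484), 89.99063873291016) ((585.891357421875, -287.44378662109375), 69.6117935180664)
((464.8977966308594, -396.5973205566406), (49.07468032836914, 74.32341766357422), 29.503141403198242) ((454.6040954589844, -402.5150451660156), 37.37975311279297)
```

```bash
python3 -m crank '[{"dx":0,"dy":-0.001,"dz":0.01,"rx":0,"ry":0,"rz":0},{"dx":0,"dy":-0.001,"dz":0.025,"rx":0,"ry":0,"rz":0},{"dx":0,"dy":-0.001,"dz":0.042,"rx":0,"ry":0,"rz":0},{"dx":0,"dy":-0.001,"dz":0.058,"rx":0,"ry":0,"rz":0},{"dx":0,"dy":-0.001,"dz":0.07,"rx":0,"ry":0,"rz":0},{"dx":0,"dy":-0.001,"dz":0.078,"rx":0,"ry":0,"rz":0},{"dx":0,"dy":-0.001,"dz":0.083,"rx":0,"ry":0,"rz":0},{"dx":0,"dy":-0.001,"dz":0.086,"rx":0,"ry":0,"rz":0},{"dx":0,"dy":-0.001,"dz":0.088,"rx":0,"ry":0,"rz":0},{"dx":0,"dy":-0.001,"dz":0.089,"rx":0,"ry":0,"rz":0},{"dx":0,"dy":-0.001,"dz":0.0895,"rx":0,"ry":0,"rz":0},{"dx":0,"dy":-0.001,"dz":0.0895,"rx":0,"ry":0,"rz":0}]'
```

```text
time_s: 23.52
position: [0.5909, -0.2891, 0.1037]
tcp_rot: [[-1.0, 0.001, 0.0], [0.001, 1.0, -0.0], [-0.0, -0.0, -1.0]]
wrist_force: [0.5, 0.5, -2.7]
gripper_width: 0.0294
grasp_force: 50.9
```

```bash
python3 -m crank '[{"dx":0,"dy":0,"dz":0.0005,"rx":0,"ry":0,"rz":0},{"dx":0,"dy":0,"dz":0.0005,"rx":0,"ry":0,"rz":0},{"dx":0,"dy":0,"dz":0.0005,"rx":0,"ry":0,"rz":0}]' && python3 -m crank '[{"dx":0,"dy":0,"dz":0,"rx":0,"ry":0,"rz":0},{"dx":0,"dy":0,"dz":0,"rx":0,"ry":0,"rz":0},{"dx":0,"dy":0,"dz":0,"rx":0,"ry":0,"rz":0},{"dx":0,"dy":0,"dz":0,"rx":0,"ry":0,"rz":0},{"dx":0,"dy":0,"dz":0,"rx":0,"ry":0,"rz":0},{"dx":0,"dy":0,"dz":-0.01,"rx":0,"ry":0,"rz":0},{"dx":0,"dy":0,"dz":-0.03,"rx":0,"ry":0,"rz":0},{"dx":0,"dy":0,"dz":-0.06,"rx":0,"ry":0,"rz":0},{"dx":0,"dy":0,"dz":-0.09,"rx":0,"ry":0,"rz":0},{"dx":0,"dy":0.03,"dz":-0.1,"rx":0,"ry":0,"rz":0},{"dx":0,"dy":0.08,"dz":-0.1,"rx":0,"ry":0,"rz":0},{"dx":0,"dy":0.12,"dz":-0.1,"rx":0,"ry":0,"rz":0},{"dx":0,"dy":0.14,"dz":-0.1,"rx":0,"ry":0,"rz":0},{"dx":0,"dy":0.14,"dz":-0.1,"rx":0,"ry":0,"rz":0},{"dx":0,"dy":0.14,"dz":-0.1,"rx":0,"ry":0,"rz":0}]' 0.07; python3 w.py w11; python3 g.py .6235 -.066 .12 0
```

```text
time_s: 23.9
position: [0.591, -0.289, 0.1036]
tcp_rot: [[-1.0, 0.001, 0.001], [0.001, 1.0, -0.0], [-0.001, -0.0, -1.0]]
wrist_force: [-1.7, 1.6, 6.3]
gripper_width: 0.0294
grasp_force: 52.0
time_s: 25.78
position: [0.5907, -0.1512, 0.2032]
tcp_rot: [[-1.0, 0.003, 0.0], [0.003, 1.0, -0.001], [-0.0, -0.001, -1.0]]
wrist_force: [-0.4, -0.5, -0.2]
gripper_width: 0.0701
grasp_force: 0.0
25.775 [ 0.5907 -0.1512  0.2032]
[35. 29.] 3745 z 0.064 rect [ 457.8 -387.8] [14.2 30.3] 67.3 circ [ 455.1 -394.3] 15.2 rgb [20. 19. 19.]
[565.  48.] 2290 z 0.037 rect [470.9  68.5] [35.4 36.3] 23.2 circ [470.7  68.7] 18.5 rgb [49. 29. 16.]
[454. 139.] 1769 z 0.047 rect [549.3 -24.4] [35. 36.] 0.1 circ [549.3 -24.3] 18.2 rgb [22. 48. 98.]
[149. 200.] 8178 z 0.139 rect [ 591.7 -287.5] [28.6 30.1] 2.0 circ [ 591.8 -287.8] 19.4 rgb [63. 60. 58.]
[404. 216.] 1483 z 0.047 rect [623.4 -65.5] [35.7 35.1] 50.1 circ [623.2 -65.5] 18.3 rgb [49. 29. 16.]
[502. 305.] 154 z 0.013 rect [733.5  55.2] [21.4 13.5] 83.8 circ [735.6  55. ] 11.7 rgb [30. 60. 40.]
[576. 321.] 220 z 0.017 rect [753.4 143.2] [27.9 11.5] 54.3 circ [757.9 139.9] 14.0 rgb [90. 85. 82.]
[242. 353.] 241 z 0.025 rect [ 792.3 -240. ] [13.6  2.5] 74.3 circ [ 792. -240.] 6.8 rgb [64. 47. 27.]
[151. 386.] 796 z 0.083 rect [ 786.9 -307.5] [ 4.2 16.1] 88.6 circ [ 786.8 -308.9] 8.1 rgb [93. 68. 35.]
table 0.002073744802759847
d [-0.0326  0.0854  0.083 ] r [-0.07  0.   -0.18] norm 0.123
```

```bash
python3 -m crank '[{"dx":-0.01,"dy":0.025,"dz":0.02,"rx":0,"ry":0,"rz":0},{"dx":-0.022,"dy":0.06,"dz":0.05,"rx":0,"ry":0,"rz":0},{"dx":-0.031,"dy":0.082,"dz":0.075,"rx":0,"ry":0,"rz":-0.1},{"dx":-0.0327,"dy":0.0858,"dz":0.09,"rx":0,"ry":0,"rz":-0.1},{"dx":-0.0327,"dy":0.0858,"dz":0.105,"rx":0,"ry":0,"rz":-0.1},{"dx":-0.0327,"dy":0.0858,"dz":0.125,"rx":0,"ry":0,"rz":-0.1},{"dx":-0.0327,"dy":0.0858,"dz":0.148,"rx":0,"ry":0,"rz":-0.1},{"dx":-0.0327,"dy":0.0858,"dz":0.168,"rx":0,"ry":0,"rz":-0.1},{"dx":-0.0327,"dy":0.0858,"dz":0.183,"rx":0,"ry":0,"rz":-0.1},{"dx":-0.0327,"dy":0.0858,"dz":0.19,"rx":0,"ry":0,"rz":-0.1},{"dx":-0.0327,"dy":0.0858,"dz":0.191,"rx":0,"ry":0,"rz":-0.1},{"dx":-0.0327,"dy":0.0858,"dz":0.191,"rx":0,"ry":0,"rz":-0.1}]' && python3 -m crank '[{"dx":0,"dy":0,"dz":0,"rx":0,"ry":0,"rz":0},{"dx":0,"dy":0,"dz":0,"rx":0,"ry":0,"rz":0},{"dx":0,"dy":0,"dz":0,"rx":0,"ry":0,"rz":0},{"dx":0,"dy":0,"dz":0,"rx":0,"ry":0,"rz":0},{"dx":0,"dy":0,"dz":0,"rx":0,"ry":0,"rz":0},{"dx":0,"dy":0,"dz":0,"rx":0,"ry":0,"rz":0}]' 0.02 30; python3 g.py .53 .31 .1 -5
```

```text
time_s: 27.32
position: [0.624, -0.0635, 0.0125]
tcp_rot: [[-1.0, -0.001, 0.001], [-0.001, 1.0, -0.0], [-0.001, -0.0, -1.0]]
wrist_force: [0.4, 1.0, 1.0]
gripper_width: 0.0701
grasp_force: 0.0
time_s: 28.08
position: [0.6239, -0.0633, 0.0125]
tcp_rot: [[-1.0, -0.001, 0.001], [-0.001, 1.0, -0.0], [-0.001, -0.0, -1.0]]
wrist_force: [-1.1, 0.3, 5.4]
gripper_width: 0.035
grasp_force: 29.6
d [ 0.0934  0.3734 -0.0876] r [-0.    0.04  5.06] norm 0.395
```

```bash
python3 -m crank '[{"dx":0,"dy":0,"dz":-0.01,"rx":0,"ry":0,"rz":0},{"dx":0,"dy":0,"dz":-0.03,"rx":0,"ry":0,"rz":0},{"dx":0,"dy":0,"dz":-0.06,"rx":0,"ry":0,"rz":0},{"dx":0,"dy":0,"dz":-0.085,"rx":0,"ry":0,"rz":0},{"dx":0.01,"dy":0.03,"dz":-0.09,"rx":0,"ry":0,"rz":0.5},{"dx":0.025,"dy":0.075,"dz":-0.09,"rx":0,"ry":0,"rz":1},{"dx":0.042,"dy":0.13,"dz":-0.09,"rx":0,"ry":0,"rz":2},{"dx":0.06,"dy":0.185,"dz":-0.09,"rx":0,"ry":0,"rz":3},{"dx":0.078,"dy":0.24,"dz":-0.09,"rx":0,"ry":0,"rz":4},{"dx":0.096,"dy":0.295,"dz":-0.09,"rx":0,"ry":0,"rz":5},{"dx":0.113,"dy":0.345,"dz":-0.09,"rx":0,"ry":0,"rz":5},{"dx":0.122,"dy":0.372,"dz":-0.09,"rx":0,"ry":0,"rz":5},{"dx":0.124,"dy":0.3773,"dz":-0.09,"rx":0,"ry":0,"rz":5},{"dx":0.124,"dy":0.3773,"dz":-0.09,"rx":0,"ry":0,"rz":5},{"dx":0.124,"dy":0.3773,"dz":-0.09,"rx":0,"ry":0,"rz":5}]'; python3 w.py w12; python3 g.py .5 .314 .0185 -5
```

```text
time_s: 29.95
position: [0.5, 0.312, 0.1021]
tcp_rot: [[-0.996, 0.089, 0.0], [0.089, 0.996, -0.001], [-0.0, -0.001, -1.0]]
wrist_force: [0.6, 0.3, -0.5]
gripper_width: 0.0354
grasp_force: 30.1
29.95 [0.5    0.312  0.1021]
[338. 305.] 70839 z 0.191 rect [488.4 314.2] [128.   16.5] 84.9 circ [488.9 314.2] 64.0 rgb [34. 28. 21.]
[  2. 199.] 108 z 0.011 rect [474.6  84.8] [ 4.4 19.5] 70.8 circ [474.   83.3] 9.8 rgb [29. 16.  8.]
table 0.002287967169048749
d [0.0002 0.0019 0.0836] r [-0.03  0.03 -0.08] norm 0.084
```

View pics/w12.png

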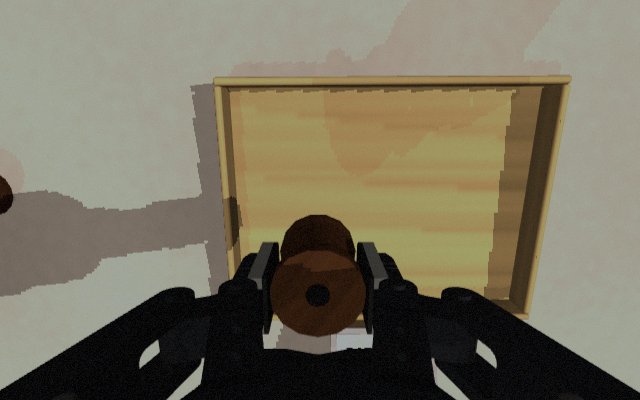

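The guide is held upright (317,290), above the left part of the box. Lowering it.

```bash
python3 -m crank '[{"dx":0,"dy":0,"dz":0.01,"rx":0,"ry":0,"rz":0},{"dx":0,"dy":0,"dz":0.03,"rx":0,"ry":0,"rz":0},{"dx":0,"dy":0,"dz":0.05,"rx":0,"ry":0,"rz":0},{"dx":0,"dy":0,"dz":0.067,"rx":0,"ry":0,"rz":0},{"dx":0,"dy":0,"dz":0.076,"rx":0,"ry":0,"rz":0},{"dx":0,"dy":0,"dz":0.081,"rx":0,"ry":0,"rz":0},{"dx":0,"dy":0,"dz":0.083,"rx":0,"ry":0,"rz":0},{"dx":0,"dy":0,"dz":0.084,"rx":0,"ry":0,"rz":0},{"dx":0,"dy":0,"dz":0.0845,"rx":0,"ry":0,"rz":0},{"dx":0,"dy":0,"dz":0.0845,"rx":0,"ry":0,"rz":0}]'
```

```text
time_s: 31.25
position: [0.4993, 0.314, 0.0176]
tcp_rot: [[-0.996, 0.086, 0.0], [0.086, 0.996, 0.0], [-0.0, 0.0, -1.0]]
wrist_force: [-0.8, -0.6, -0.4]
gripper_width: 0.0353
grasp_force: 30.1
```

```bash
python3 -m crank '[{"dx":0,"dy":0,"dz":0.0003,"rx":0,"ry":0,"rz":0},{"dx":0,"dy":0,"dz":0.0003,"rx":0,"ry":0,"rz":0},{"dx":0,"dy":0,"dz":0.0003,"rx":0,"ry":0,"rz":0},{"dx":0,"dy":0,"dz":0.0003,"rx":0,"ry":0,"rz":0},{"dx":0,"dy":0,"dz":-0.01,"rx":0,"ry":0,"rz":0},{"dx":0,"dy":0,"dz":-0.035,"rx":0,"ry":0,"rz":0},{"dx":0,"dy":0,"dz":-0.08,"rx":0,"ry":0,"rz":0},{"dx":0,"dy":-0.02,"dz":-0.12,"rx":0,"ry":0,"rz":0},{"dx":0,"dy":-0.06,"dz":-0.15,"rx":0,"ry":0,"rz":0},{"dx":0,"dy":-0.11,"dz":-0.17,"rx":0,"ry":0,"rz":0},{"dx":0,"dy":-0.14,"dz":-0.18,"rx":0,"ry":0,"rz":0},{"dx":0,"dy":-0.15,"dz":-0.18,"rx":0,"ry":0,"rz":0},{"dx":0,"dy":-0.15,"dz":-0.18,"rx":0,"ry":0,"rz":0},{"dx":0,"dy":-0.15,"dz":-0.18,"rx":0,"ry":0,"rz":0}]' 0.065; python3 w.py w13;python3 g.py .4705 .0685 .1 -5
```

```text
time_s: 33.0
position: [0.4861, 0.166, 0.1969]
tcp_rot: [[-0.996, 0.084, -0.001], [0.084, 0.996, 0.0], [0.001, 0.0, -1.0]]
wrist_force: [-0.3, -0.4, -0.5]
gripper_width: 0.0649
grasp_force: 0.0
33.0 [0.4861 0.166  0.1969]
[531. 210.] 11663 z 0.046 rect [602.8 350.3] [75.5 32.5] 83.4 circ [605.6 350.2] 39.6 rgb [88. 77. 57.]
[213. 176.] 1440 z 0.037 rect [470.4  69.1] [35.3 35.5] 55.5 circ [470.5  68.9] 18.1 rgb [53. 31. 17.]
[477. 186.] 1971 z 0.052 rect [499.  314.8] [35.7 35.8] 17.3 circ [498.9 314.9] 18.4 rgb [45. 27. 14.]
[133. 262.] 1765 z 0.047 rect [548.7 -24.2] [35.5 36.1] 15.4 circ [548.9 -24.1] 18.5 rgb [16. 40. 87.]
table 0.0021288690144483646
d [ 0.0072 -0.0984  0.0969] r [-0.01 -0.05  0.17] norm 0.138
```

```bash
python3 -m crank '[{"dx":0.002,"dy":-0.02,"dz":0.02,"rx":0,"ry":0,"rz":0},{"dx":0.005,"dy":-0.06,"dz":0.055,"rx":0,"ry":0,"rz":0},{"dx":0.007,"dy":-0.09,"dz":0.085,"rx":0,"ry":0,"rz":0},{"dx":0.0075,"dy":-0.0985,"dz":0.105,"rx":0,"ry":0,"rz":0},{"dx":0.0075,"dy":-0.0985,"dz":0.115,"rx":0,"ry":0,"rz":0},{"dx":0.0075,"dy":-0.0985,"dz":0.13,"rx":0,"ry":0,"rz":0},{"dx":0.0075,"dy":-0.0985,"dz":0.155,"rx":0,"ry":0,"rz":0},{"dx":0.0075,"dy":-0.0985,"dz":0.175,"rx":0,"ry":0,"rz":0},{"dx":0.0075,"dy":-0.0985,"dz":0.186,"rx":0,"ry":0,"rz":0},{"dx":0.0075,"dy":-0.0985,"dz":0.189,"rx":0,"ry":0,"rz":0},{"dx":0.0075,"dy":-0.0985,"dz":0.189,"rx":0,"ry":0,"rz":0},{"dx":0.0075,"dy":-0.0985,"dz":0.189,"rx":0,"ry":0,"rz":0}]' && python3 -m crank '[{"dx":0,"dy":0,"dz":0,"rx":0,"ry":0,"rz":0},{"dx":0,"dy":0,"dz":0,"rx":0,"ry":0,"rz":0},{"dx":0,"dy":0,"dz":0,"rx":0,"ry":0,"rz":0},{"dx":0,"dy":0,"dz":0,"rx":0,"ry":0,"rz":0},{"dx":0,"dy":0,"dz":0,"rx":0,"ry":0,"rz":0},{"dx":0,"dy":0,"dz":0,"rx":0,"ry":0,"rz":0}]' 0.02 30; python3 g.py .508 .403 .1 -5
```

```text
time_s: 34.55
position: [0.4707, 0.0671, 0.009]
tcp_rot: [[-0.996, 0.086, 0.001], [0.086, 0.996, 0.0], [-0.001, 0.0, -1.0]]
wrist_force: [0.5, -0.7, 0.3]
gripper_width: 0.0649
grasp_force: 0.0
time_s: 35.3
position: [0.4705, 0.067, 0.0089]
tcp_rot: [[-0.996, 0.086, 0.001], [0.086, 0.996, 0.0], [-0.001, 0.0, -1.0]]
wrist_force: [-1.0, -0.0, 5.5]
gripper_width: 0.035
grasp_force: 29.4
d [-0.0085  0.338  -0.091 ] r [0.02 0.04 0.06] norm 0.350
```

```bash
python3 -m crank '[{"dx":0,"dy":0,"dz":-0.01,"rx":0,"ry":0,"rz":0},{"dx":0,"dy":0,"dz":-0.03,"rx":0,"ry":0,"rz":0},{"dx":0,"dy":0,"dz":-0.065,"rx":0,"ry":0,"rz":0},{"dx":0,"dy":0.01,"dz":-0.095,"rx":0,"ry":0,"rz":0},{"dx":-0.001,"dy":0.035,"dz":-0.105,"rx":0,"ry":0,"rz":0},{"dx":-0.002,"dy":0.08,"dz":-0.105,"rx":0,"ry":0,"rz":0},{"dx":-0.003,"dy":0.135,"dz":-0.105,"rx":0,"ry":0,"rz":0},{"dx":-0.005,"dy":0.19,"dz":-0.105,"rx":0,"ry":0,"rz":0},{"dx":-0.006,"dy":0.245,"dz":-0.105,"rx":0,"ry":0,"rz":0},{"dx":-0.007,"dy":0.295,"dz":-0.105,"rx":0,"ry":0,"rz":0},{"dx":-0.008,"dy":0.328,"dz":-0.105,"rx":0,"ry":0,"rz":0},{"dx":-0.0085,"dy":0.338,"dz":-0.1,"rx":0,"ry":0,"rz":0},{"dx":-0.0085,"dy":0.338,"dz":-0.09,"rx":0,"ry":0,"rz":0},{"dx":-0.0085,"dy":0.338,"dz":-0.07,"rx":0,"ry":0,"rz":0},{"dx":-0.0085,"dy":0.338,"dz":-0.045,"rx":0,"ry":0,"rz":0},{"dx":-0.0085,"dy":0.338,"dz":-0.025,"rx":0,"ry":0,"rz":0},{"dx":-0.0085,"dy":0.338,"dz":-0.013,"rx":0,"ry":0,"rz":0},{"dx":-0.0085,"dy":0.338,"dz":-0.008,"rx":0,"ry":0,"rz":0},{"dx":-0.0085,"dy":0.338,"dz":-0.006,"rx":0,"ry":0,"rz":0},{"dx":-0.0085,"dy":0.338,"dz":-0.0055,"rx":0,"ry":0,"rz":0}]'
```

```text
time_s: 37.8
position: [0.5082, 0.4031, 0.0144]
tcp_rot: [[-0.996, 0.086, 0.001], [0.086, 0.996, 0.0], [-0.001, 0.001, -1.0]]
wrist_force: [0.5, -0.1, -0.0]
gripper_width: 0.0351
grasp_force: 30.1
```

```bash
python3 -m crank '[{"dx":0,"dy":0,"dz":0.0004,"rx":0,"ry":0,"rz":0},{"dx":0,"dy":0,"dz":0.0007,"rx":0,"ry":0,"rz":0},{"dx":0,"dy":0,"dz":0.0007,"rx":0,"ry":0,"rz":0}]' && python3 -m crank '[{"dx":0,"dy":0,"dz":0,"rx":0,"ry":0,"rz":0},{"dx":0,"dy":0,"dz":0,"rx":0,"ry":0,"rz":0},{"dx":0,"dy":0,"dz":0,"rx":0,"ry":0,"rz":0},{"dx":0,"dy":0,"dz":0,"rx":0,"ry":0,"rz":0},{"dx":0,"dy":0,"dz":-0.01,"rx":0,"ry":0,"rz":0},{"dx":0,"dy":0,"dz":-0.04,"rx":0,"ry":0,"rz":0},{"dx":0,"dy":0,"dz":-0.09,"rx":0,"ry":0,"rz":0},{"dx":0,"dy":0,"dz":-0.14,"rx":0,"ry":0,"rz":0},{"dx":0,"dy":0,"dz":-0.18,"rx":0,"ry":0,"rz":0},{"dx":0,"dy":0,"dz":-0.2,"rx":0,"ry":0,"rz":0},{"dx":0,"dy":0,"dz":-0.2,"rx":0,"ry":0,"rz":0},{"dx":0,"dy":0,"dz":-0.2,"rx":0,"ry":0,"rz":0}]' 0.065; python3 w.py w14; python3 b.py; python3 g.py .47 -.36 .25 15
```

```text
time_s: 38.17
position: [0.5081, 0.4032, 0.014]
tcp_rot: [[-0.996, 0.086, 0.001], [0.086, 0.996, 0.001], [-0.001, 0.001, -1.0]]
wrist_force: [-0.9, -0.2, 6.4]
gripper_width: 0.0348
grasp_force: 30.7
time_s: 39.67
position: [0.5074, 0.4027, 0.2125]
tcp_rot: [[-0.996, 0.086, -0.001], [0.086, 0.996, -0.001], [0.001, -0.001, -1.0]]
wrist_force: [-0.0, 0.4, -0.5]
gripper_width: 0.0645
grasp_force: 0.0
39.675 [0.5074 0.4027 0.2125]
[268. 217.] 10873 z 0.055 rect [621.3 348.5] [72.9 31.1] 85.1 circ [624.6 348.2] 38.3 rgb [100.  90.  70.]
[226. 182.] 1530 z 0.052 rect [498.9 315.1] [35.3 35.3] 39.0 circ [499.  315.2] 18.2 rgb [51. 30. 15.]
[318. 182.] 1223 z 0.042 rect [508.  404.1] [34.6 35.3] 85.3 circ [508.1 404. ] 18.1 rgb [57. 34. 18.]
[627. 284.] 2313 z 0.015 rect [648.7 744.5] [242.6  15.3] 0.2 circ [648.7 744.4] 121.4 rgb [16. 36. 60.]
table 0.002194663638334482
rim ((503.66900634765625, 358.5886535644531), (220.34695434570312, 172.7316131591797), 84.98546600341797) 0.028459671498798578
ticket [0.58400502 0.31095396 0.03670605] [0.63907543 0.38767512 0.06052345] n [-0.38743832  0.0333101   0.92129365] tilt 22.884056621798308 az 175.08606502866192 0.0008243352864473186 3685
((-0.8179912567138672, -2.358978271484375), (72.94873046875, 53.90161895751953), 84.67121887207031) mid [0.61130087 0.34935452 0.04930827]
d [-0.0284 -0.7631 -0.0369] r [ -0.06  -0.09 -19.93] norm 0.765
```

View pics/w14.png

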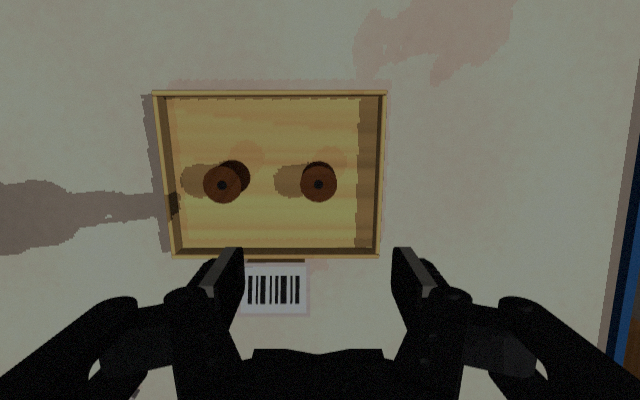

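Both guides stand upright in the box at (222,184) and (318,182), and the ticket is clear. Going to the scanner.

```bash
python3 -m crank '[{"dx":-0.001,"dy":-0.02,"dz":-0.005,"rx":0,"ry":0,"rz":0},{"dx":-0.003,"dy":-0.06,"dz":-0.015,"rx":0,"ry":0,"rz":-1},{"dx":-0.005,"dy":-0.11,"dz":-0.025,"rx":0,"ry":0,"rz":-2.5},{"dx":-0.007,"dy":-0.165,"dz":-0.035,"rx":0,"ry":0,"rz":-4},{"dx":-0.009,"dy":-0.22,"dz":-0.037,"rx":0,"ry":0,"rz":-5.5},{"dx":-0.011,"dy":-0.275,"dz":-0.037,"rx":0,"ry":0,"rz":-7},{"dx":-0.013,"dy":-0.33,"dz":-0.037,"rx":0,"ry":0,"rz":-8.5},{"dx":-0.015,"dy":-0.385,"dz":-0.037,"rx":0,"ry":0,"rz":-10},{"dx":-0.017,"dy":-0.44,"dz":-0.037,"rx":0,"ry":0,"rz":-11.5},{"dx":-0.019,"dy":-0.495,"dz":-0.037,"rx":0,"ry":0,"rz":-13},{"dx":-0.021,"dy":-0.55,"dz":-0.037,"rx":0,"ry":0,"rz":-14.5},{"dx":-0.023,"dy":-0.605,"dz":-0.037,"rx":0,"ry":0,"rz":-16},{"dx":-0.025,"dy":-0.66,"dz":-0.037,"rx":0,"ry":0,"rz":-17.5},{"dx":-0.027,"dy":-0.71,"dz":-0.037,"rx":0,"ry":0,"rz":-19},{"dx":-0.0284,"dy":-0.745,"dz":-0.037,"rx":0,"ry":0,"rz":-19.5},{"dx":-0.0284,"dy":-0.763,"dz":-0.037,"rx":0,"ry":0,"rz":-19.5},{"dx":-0.0284,"dy":-0.763,"dz":-0.037,"rx":0,"ry":0,"rz":-19.5},{"dx":-0.0284,"dy":-0.763,"dz":-0.037,"rx":0,"ry":0,"rz":-19.5}]'
cat > sc.py <<'E'
from w import *
p,d,i,T,W,s=grab(); save('sc%d'%int(s['time_s']*10),p); print(np.round(s['position'],4))
comps(W,p,lo=.095,hi=.15,amin=300)
m=((p.max(2)<42)&(W[...,2]<.012)&(abs(W[...,0]-.454)<.05)&(abs(W[...,1]+.4)<.05)).astype(np.uint8); m=cv2.morphologyEx(m,cv2.MORPH_OPEN,np.ones((3,3)))
for c in cv2.findContours(m,0,1)[0]:
    if cv2.contourArea(c)<200: continue
    q=np.array([onplane(i,T,u,v,.005)[:2]*1000 for u,v in c[:,0]],np.float32); print(cv2.minEnclosingCircle(q),q.min(0),q.max(0))
E
python3 sc.py;  python3 g.py .451 -.4 .17 14.5
```

```text
time_s: 41.98
position: [0.4707, -0.358, 0.25]
tcp_rot: [[-0.968, -0.253, -0.0], [-0.253, 0.968, 0.001], [-0.0, 0.001, -1.0]]
wrist_force: [0.7, -0.4, 0.3]
gripper_width: 0.0647
grasp_force: 0.0
[ 0.4707 -0.358   0.25  ]
[273. 155.] 1582 z 0.118 rect [ 450.9 -401. ] [35.1 29.9] 14.4 circ [ 450.9 -400.7] 20.8 rgb [72. 70. 67.]
[356. 328.] 1553 z 0.139 rect [ 589.4 -288.6] [24.5 30. ] 2.0 circ [ 590.6 -288.3] 18.5 rgb [44. 43. 42.]
((453.5884704589844, -403.0772705078125), 37.380645751953125) [ 416.64938 -440.28647] [ 484.756   -365.74606]
d [ 0.03   -0.0358  0.0801] r [0.06 0.02 0.17] norm 0.093
```

```bash
python3 -m crank '[{"dx":0.01,"dy":-0.012,"dz":0.02,"rx":0,"ry":0,"rz":0},{"dx":0.025,"dy":-0.03,"dz":0.06,"rx":0,"ry":0,"rz":0},{"dx":0.03,"dy":-0.036,"dz":0.09,"rx":0,"ry":0,"rz":0},{"dx":0.03,"dy":-0.0365,"dz":0.1,"rx":0,"ry":0,"rz":0},{"dx":0.03,"dy":-0.0365,"dz":0.11,"rx":0,"ry":0,"rz":0},{"dx":0.03,"dy":-0.0365,"dz":0.13,"rx":0,"ry":0,"rz":0},{"dx":0.03,"dy":-0.0365,"dz":0.155,"rx":0,"ry":0,"rz":0},{"dx":0.03,"dy":-0.0365,"dz":0.175,"rx":0,"ry":0,"rz":0},{"dx":0.03,"dy":-0.0365,"dz":0.187,"rx":0,"ry":0,"rz":0},{"dx":0.03,"dy":-0.0365,"dz":0.19,"rx":0,"ry":0,"rz":0},{"dx":0.03,"dy":-0.0365,"dz":0.19,"rx":0,"ry":0,"rz":0},{"dx":0.03,"dy":-0.0365,"dz":0.19,"rx":0,"ry":0,"rz":0}]' && python3 -m crank '[{"dx":0,"dy":0,"dz":0,"rx":0,"ry":0,"rz":0},{"dx":0,"dy":0,"dz":0,"rx":0,"ry":0,"rz":0},{"dx":0,"dy":0,"dz":0,"rx":0,"ry":0,"rz":0},{"dx":0,"dy":0,"dz":0,"rx":0,"ry":0,"rz":0},{"dx":0,"dy":0,"dz":0,"rx":0,"ry":0,"rz":0},{"dx":0,"dy":0,"dz":0,"rx":0,"ry":0,"rz":0}]' 0.015 50 && python3 -m crank '[{"dx":0,"dy":0,"dz":-0.01,"rx":0,"ry":0,"rz":0},{"dx":0,"dy":0,"dz":-0.035,"rx":0,"ry":0,"rz":0},{"dx":0,"dy":0,"dz":-0.08,"rx":0,"ry":0,"rz":0},{"dx":0,"dy":0,"dz":-0.13,"rx":0,"ry":0,"rz":0},{"dx":0,"dy":0,"dz":-0.17,"rx":0,"ry":0,"rz":0},{"dx":0,"dy":0,"dz":-0.19,"rx":0,"ry":0,"rz":0},{"dx":0,"dy":0,"dz":-0.19,"rx":0,"ry":0,"rz":0},{"dx":0,"dy":0,"dz":-0.19,"rx":0,"ry":0,"rz":0}]'
python3 - <<'E'
from w import *
p,d,i,T,W,s=grab(); save('w15',p); comps(W,p,lo=.285,hi=.32,amin=300)
comps(W,p,lo=.2,hi=.245,amin=300); comps(W,p,lo=.1,hi=.15,amin=300)
m=((p.max(2)<42)&(abs(W[...,2])<.012)&(abs(W[...,0]-.454)<.05)&(abs(W[...,1]+.4)<.05)).astype(np.uint8)
q=(W[m>0][:,:2]*1000).astype(np.float32); print(cv2.minEnclosingCircle(q),q.min(0),q.max(0))
E
```

```text
time_s: 43.52
position: [0.451, -0.4028, 0.061]
tcp_rot: [[-0.968, -0.251, 0.001], [-0.251, 0.968, -0.001], [-0.001, -0.001, -1.0]]
wrist_force: [-0.1, -0.5, 0.3]
gripper_width: 0.0648
grasp_force: 0.0
time_s: 44.28
position: [0.4507, -0.4025, 0.0606]
tcp_rot: [[-0.968, -0.251, 0.0], [-0.251, 0.968, -0.0], [-0.0, -0.0, -1.0]]
wrist_force: [-1.1, 1.6, 5.0]
gripper_width: 0.0299
grasp_force: 49.2
time_s: 45.28
position: [0.4502, -0.402, 0.2492]
tcp_rot: [[-0.968, -0.251, -0.001], [-0.251, 0.968, 0.001], [0.001, 0.001, -1.0]]
wrist_force: [-0.1, 0.2, -2.4]
gripper_width: 0.0296
grasp_force: 49.4
[317. 319.] 25317 z 0.317 rect [ 448.2 -402.2] [ 30.7 111. ] 14.5 circ [ 439.9 -404.4] 55.5 rgb [22. 21. 21.]
[318. 210.] 2957 z 0.238 rect [ 435.2 -404.8] [ 5.2 29.8] 14.1 circ [ 437.7 -404.2] 14.9 rgb [14. 14. 14.]
((453.8592224121094, -403.3331604003906), 37.36235046386719) [ 416.6908  -440.54987] [ 482.48056 -365.97922]
```

View pics/w15.png

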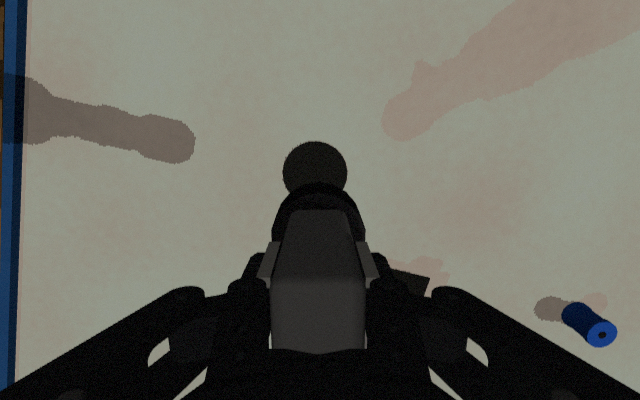

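The scanner is held straight, with its head at (318,215) ahead of the fingers and its mat at (315,170). Now to the ticket.

```bash
python3 g.py .545 .355 .27 -4.9
```

```text
d [-0.2821  0.7088 -0.0202] r [ 0.09 -0.09 19.46] norm 0.763
```

```bash
python3 -m crank '[{"dx":-0.008,"dy":0.02,"dz":-0.005,"rx":0,"ry":0,"rz":0},{"dx":-0.024,"dy":0.06,"dz":-0.015,"rx":0,"ry":0,"rz":1.5},{"dx":-0.044,"dy":0.11,"dz":-0.02,"rx":0,"ry":0,"rz":3},{"dx":-0.064,"dy":0.16,"dz":-0.02,"rx":0,"ry":0,"rz":4.5},{"dx":-0.084,"dy":0.21,"dz":-0.02,"rx":0,"ry":0,"rz":6},{"dx":-0.104,"dy":0.26,"dz":-0.02,"rx":0,"ry":0,"rz":7.5},{"dx":-0.124,"dy":0.31,"dz":-0.02,"rx":0,"ry":0,"rz":9},{"dx":-0.144,"dy":0.36,"dz":-0.02,"rx":0,"ry":0,"rz":10.5},{"dx":-0.163,"dy":0.41,"dz":-0.02,"rx":0,"ry":0,"rz":12},{"dx":-0.183,"dy":0.46,"dz":-0.02,"rx":0,"ry":0,"rz":13.5},{"dx":-0.203,"dy":0.51,"dz":-0.02,"rx":0,"ry":0,"rz":15},{"dx":-0.223,"dy":0.56,"dz":-0.02,"rx":0,"ry":0,"rz":16.5},{"dx":-0.243,"dy":0.61,"dz":-0.02,"rx":0,"ry":0,"rz":18},{"dx":-0.261,"dy":0.655,"dz":-0.02,"rx":0,"ry":0,"rz":19},{"dx":-0.275,"dy":0.69,"dz":-0.02,"rx":0,"ry":0,"rz":19.5},{"dx":-0.282,"dy":0.7085,"dz":-0.02,"rx":0,"ry":0,"rz":19.5},{"dx":-0.282,"dy":0.7085,"dz":-0.02,"rx":0,"ry":0,"rz":19.5},{"dx":-0.282,"dy":0.7085,"dz":-0.02,"rx":0,"ry":0,"rz":19.5},{"dx":-0.282,"dy":0.7085,"dz":-0.02,"rx":0,"ry":0,"rz":19.5}]'
cat > tk.py <<'E'
from g import *
mid=np.array([.6113,.3494,.0475]); n=np.array([-.3874,.0333,.9213]); n/=np.linalg.norm(n)
y=np.cross(n,[1,0,0]); y=np.array([.0857,.9963,0]); y-=n*(y@n); y/=np.linalg.norm(y); R=np.stack([np.cross(y,-n),y,-n],1)
p=mid+(.1+.0576)*n; print(p); goto(p,R)
s=sense(); A=np.array(s['tcp_rot']); w=np.array(s['position'])+A[:,2]*.0576; v=mid-w
print('window dist %.4f axial %.4f lateral %.4f angle %.2f'%(np.linalg.norm(v),v@A[:,2],np.linalg.norm(v-A[:,2]*(v@A[:,2])),np.degrees(np.arccos(-A[:,2]@n))))
E
python3 tk.py
```

```text
time_s: 47.7
position: [0.5459, 0.3523, 0.2706]
tcp_rot: [[-0.996, 0.088, 0.0], [0.088, 0.996, -0.0], [-0.0, -0.0, -1.0]]
wrist_force: [-0.4, -0.5, -1.6]
gripper_width: 0.0292
grasp_force: 49.5
[0.55024519 0.35464813 0.19269823]
d [-0.0041  0.0028  0.0779] r [ -0.05 -22.86  -0.15] norm 0.078
window dist 0.1779 axial 0.1655 lateral 0.0654 angle 22.86
```

```bash
python3 -m crank '[{"dx":0,"dy":0,"dz":0.004,"rx":0,"ry":-2,"rz":0},{"dx":-0.001,"dy":0,"dz":0.012,"rx":0,"ry":-5,"rz":0},{"dx":-0.002,"dy":0,"dz":0.025,"rx":0,"ry":-9,"rz":0},{"dx":-0.003,"dy":0,"dz":0.04,"rx":0,"ry":-13,"rz":0},{"dx":-0.004,"dy":0,"dz":0.055,"rx":0,"ry":-17,"rz":0},{"dx":-0.004,"dy":0,"dz":0.068,"rx":0,"ry":-20.5,"rz":0},{"dx":-0.004,"dy":0,"dz":0.075,"rx":0,"ry":-22.5,"rz":0},{"dx":-0.004,"dy":0,"dz":0.078,"rx":0,"ry":-22.9,"rz":0},{"dx":-0.004,"dy":0,"dz":0.078,"rx":0,"ry":-22.9,"rz":0},{"dx":-0.004,"dy":0,"dz":0.078,"rx":0,"ry":-22.9,"rz":0},{"dx":-0.004,"dy":0,"dz":0.078,"rx":0,"ry":-22.9,"rz":0}]'; python3 tk.py
python3 - <<'E'
from h import *
p,d=camera('wrist'); save('w16',p)
E
```

```text
time_s: 49.08
position: [0.55, 0.3536, 0.1927]
tcp_rot: [[-0.918, 0.087, 0.388], [0.08, 0.996, -0.033], [-0.389, 0.001, -0.921]]
wrist_force: [-0.1, -0.2, -1.8]
gripper_width: 0.0292
grasp_force: 49.5
[0.55024519 0.35464813 0.19269823]
d [-0.0002  0.0011  0.0001] r [ 0.01  0.03 -0.08] norm 0.001
window dist 0.1001 axial 0.1001 lateral 0.0011 angle 0.03
```

View pics/w16.png

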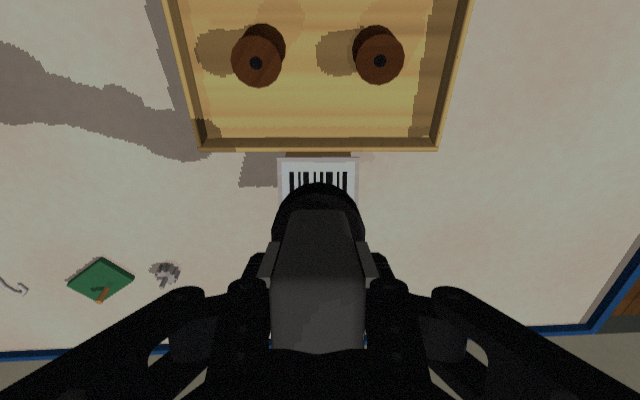

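The ticket (318,180) is square in front of the scanner head, and both guides stand in the box. Holding for over 2 s.

```bash
python3 -m crank '[{"dx":0,"dy":0.0005,"dz":0,"rx":0,"ry":0,"rz":0},{"dx":0,"dy":0.0005,"dz":0,"rx":0,"ry":0,"rz":0},{"dx":0,"dy":0.0005,"dz":0,"rx":0,"ry":0,"rz":0},{"dx":0,"dy":0.0005,"dz":0,"rx":0,"ry":0,"rz":0},{"dx":0,"dy":0.0005,"dz":0,"rx":0,"ry":0,"rz":0},{"dx":0,"dy":0.0005,"dz":0,"rx":0,"ry":0,"rz":0},{"dx":0,"dy":0.0005,"dz":0,"rx":0,"ry":0,"rz":0},{"dx":0,"dy":0.0005,"dz":0,"rx":0,"ry":0,"rz":0},{"dx":0,"dy":0.0005,"dz":0,"rx":0,"ry":0,"rz":0},{"dx":0,"dy":0.0005,"dz":0,"rx":0,"ry":0,"rz":0},{"dx":0,"dy":0.0005,"dz":0,"rx":0,"ry":0,"rz":0},{"dx":0,"dy":0.0005,"dz":0,"rx":0,"ry":0,"rz":0},{"dx":0,"dy":0.0005,"dz":0,"rx":0,"ry":0,"rz":0},{"dx":0,"dy":0.0005,"dz":0,"rx":0,"ry":0,"rz":0},{"dx":0,"dy":0.0005,"dz":0,"rx":0,"ry":0,"rz":0},{"dx":0,"dy":0.0005,"dz":0,"rx":0,"ry":0,"rz":0},{"dx":0,"dy":0.0005,"dz":0,"rx":0,"ry":0,"rz":0},{"dx":0,"dy":0.0005,"dz":0,"rx":0,"ry":0,"rz":0},{"dx":0,"dy":0.0005,"dz":0,"rx":0,"ry":0,"rz":0},{"dx":0,"dy":0.0005,"dz":0,"rx":0,"ry":0,"rz":0}]'; python3 tk.py; python3 g.py .545 .355 .27 -4.9
```

```text
time_s: 51.62
position: [0.5495, 0.3543, 0.1922]
tcp_rot: [[-0.918, 0.086, 0.388], [0.079, 0.996, -0.034], [-0.389, -0.0, -0.921]]
wrist_force: [-0.0, -0.1, -1.8]
gripper_width: 0.0293
grasp_force: 49.5
[0.55024519 0.35464813 0.19269823]
d [-0.0009  0.0004 -0.0002] r [-0.01  0.02 -0.02] norm 0.001
window dist 0.0998 axial 0.0998 lateral 0.0010 angle 0.02
d [-0.0261  0.0003 -0.0734] r [-1.00e-02  2.29e+01 -4.00e-02] norm 0.078
```

Now I back off upright and then carry the scanner back.

```bash
python3 -m crank '[{"dx":-0.002,"dy":0,"dz":-0.006,"rx":0,"ry":1.5,"rz":0},{"dx":-0.007,"dy":0,"dz":-0.02,"rx":0,"ry":5,"rz":0},{"dx":-0.012,"dy":0,"dz":-0.035,"rx":0,"ry":10,"rz":0},{"dx":-0.018,"dy":0,"dz":-0.052,"rx":0,"ry":15,"rz":0},{"dx":-0.023,"dy":0,"dz":-0.066,"rx":0,"ry":20,"rz":0},{"dx":-0.026,"dy":0,"dz":-0.0735,"rx":0,"ry":22.9,"rz":0},{"dx":-0.026,"dy":0,"dz":-0.0735,"rx":0,"ry":22.9,"rz":0},{"dx":-0.026,"dy":0,"dz":-0.0735,"rx":0,"ry":22.9,"rz":0}]'; python3 g.py .4537 -.4032 .2 14.5
```

```text
time_s: 52.62
position: [0.5444, 0.3547, 0.2693]
tcp_rot: [[-0.996, 0.086, 0.0], [0.086, 0.996, -0.001], [-0.0, -0.001, -1.0]]
wrist_force: [-1.0, -0.3, -2.1]
gripper_width: 0.0296
grasp_force: 49.6
d [ 0.0253 -0.7628  0.0698] r [-4.000e-02  1.000e-02 -1.943e+01] norm 0.766
```

```bash
python3 -m crank '[{"dx":0.001,"dy":-0.02,"dz":0,"rx":0,"ry":0,"rz":0},{"dx":0.002,"dy":-0.06,"dz":0,"rx":0,"ry":0,"rz":-1.5},{"dx":0.004,"dy":-0.11,"dz":0,"rx":0,"ry":0,"rz":-3},{"dx":0.005,"dy":-0.165,"dz":0,"rx":0,"ry":0,"rz":-4.5},{"dx":0.007,"dy":-0.22,"dz":0,"rx":0,"ry":0,"rz":-6},{"dx":0.009,"dy":-0.275,"dz":0,"rx":0,"ry":0,"rz":-7.5},{"dx":0.011,"dy":-0.33,"dz":0,"rx":0,"ry":0,"rz":-9},{"dx":0.013,"dy":-0.385,"dz":0,"rx":0,"ry":0,"rz":-10.5},{"dx":0.015,"dy":-0.44,"dz":0,"rx":0,"ry":0,"rz":-12},{"dx":0.016,"dy":-0.495,"dz":0,"rx":0,"ry":0,"rz":-13.5},{"dx":0.018,"dy":-0.55,"dz":0,"rx":0,"ry":0,"rz":-15},{"dx":0.02,"dy":-0.605,"dz":0,"rx":0,"ry":0,"rz":-16.5},{"dx":0.022,"dy":-0.655,"dz":0.01,"rx":0,"ry":0,"rz":-18},{"dx":0.024,"dy":-0.705,"dz":0.03,"rx":0,"ry":0,"rz":-19.4},{"dx":0.025,"dy":-0.745,"dz":0.05,"rx":0,"ry":0,"rz":-19.4},{"dx":0.0253,"dy":-0.7628,"dz":0.07,"rx":0,"ry":0,"rz":-19.4},{"dx":0.0253,"dy":-0.7628,"dz":0.07,"rx":0,"ry":0,"rz":-19.4},{"dx":0.0253,"dy":-0.7628,"dz":0.07,"rx":0,"ry":0,"rz":-19.4},{"dx":0.0253,"dy":-0.7628,"dz":0.07,"rx":0,"ry":0,"rz":-19.4},{"dx":0.0253,"dy":-0.7628,"dz":0.07,"rx":0,"ry":0,"rz":-19.4}]'; python3 g.py .4537 -.4032 .0606 14.5
python3 - <<'E'
from h import *
s=sense(); p,d=camera('wrist'); i,T=c2w('wrist',s); W=cloud(i,T,d); save('w17',p)
m=((p.max(2)<42)&(abs(W[...,2])<.012)&(abs(W[...,0]-.454)<.05)&(abs(W[...,1]+.4)<.05)); q=(W[m][:,:2]*1000).astype(np.float32)
print(cv2.minEnclosingCircle(q),q.min(0),q.max(0))
E
```

```text
time_s: 55.12
position: [0.4546, -0.4024, 0.2007]
tcp_rot: [[-0.968, -0.251, 0.001], [-0.251, 0.968, -0.0], [-0.001, -0.001, -1.0]]
wrist_force: [-0.6, 0.2, -2.1]
gripper_width: 0.0291
grasp_force: 49.6
d [ 0.0012 -0.0005  0.1401] r [-0.03  0.05  0.04] norm 0.140
((453.37591552734375, -403.496337890625), 37.41788101196289) [ 416.63803 -440.7195 ] [ 480.9422  -366.38196]
```

```bash
python3 -m crank '[{"dx":0.001,"dy":-0.0005,"dz":0.015,"rx":0,"ry":0,"rz":0},{"dx":0.001,"dy":-0.0005,"dz":0.04,"rx":0,"ry":0,"rz":0},{"dx":0.001,"dy":-0.0005,"dz":0.07,"rx":0,"ry":0,"rz":0},{"dx":0.001,"dy":-0.0005,"dz":0.1,"rx":0,"ry":0,"rz":0},{"dx":0.001,"dy":-0.0005,"dz":0.12,"rx":0,"ry":0,"rz":0},{"dx":0.001,"dy":-0.0005,"dz":0.13,"rx":0,"ry":0,"rz":0},{"dx":0.001,"dy":-0.0005,"dz":0.136,"rx":0,"ry":0,"rz":0},{"dx":0.001,"dy":-0.0005,"dz":0.1385,"rx":0,"ry":0,"rz":0},{"dx":0.001,"dy":-0.0005,"dz":0.1395,"rx":0,"ry":0,"rz":0},{"dx":0.001,"dy":-0.0005,"dz":0.14,"rx":0,"ry":0,"rz":0},{"dx":0.001,"dy":-0.0005,"dz":0.14,"rx":0,"ry":0,"rz":0}]'
```

```text
time_s: 56.55
position: [0.4533, -0.404, 0.0606]
tcp_rot: [[-0.968, -0.25, 0.001], [-0.25, 0.968, -0.001], [-0.001, -0.001, -1.0]]
wrist_force: [-0.4, 1.5, 1.5]
gripper_width: 0.0296
grasp_force: 49.9
```

Contact with the mat. Releasing and retreating straight up, then checking.

```bash
python3 -m crank '[{"dx":0,"dy":0,"dz":0,"rx":0,"ry":0,"rz":0},{"dx":0,"dy":0,"dz":0,"rx":0,"ry":0,"rz":0},{"dx":0,"dy":0,"dz":0,"rx":0,"ry":0,"rz":0},{"dx":0,"dy":0,"dz":0,"rx":0,"ry":0,"rz":0},{"dx":0,"dy":0,"dz":0,"rx":0,"ry":0,"rz":0},{"dx":0,"dy":0,"dz":-0.01,"rx":0,"ry":0,"rz":0},{"dx":0,"dy":0,"dz":-0.035,"rx":0,"ry":0,"rz":0},{"dx":0,"dy":0,"dz":-0.08,"rx":0,"ry":0,"rz":0},{"dx":0,"dy":0,"dz":-0.13,"rx":0,"ry":0,"rz":0},{"dx":0,"dy":0,"dz":-0.18,"rx":0,"ry":0,"rz":0},{"dx":0,"dy":0,"dz":-0.22,"rx":0,"ry":0,"rz":0},{"dx":0,"dy":0,"dz":-0.24,"rx":0,"ry":0,"rz":0},{"dx":0,"dy":0,"dz":-0.24,"rx":0,"ry":0,"rz":0},{"dx":0,"dy":0,"dz":-0.24,"rx":0,"ry":0,"rz":0}]' 0.07; python3 sc.py; python3 m.py | grep -v 'rgb \[ *[34]. *[47]. *[17]'
python3 - <<'E'
from h import *
p,d=camera('scene'); save('send',p)
E
```

```text
time_s: 58.3
position: [0.4528, -0.4034, 0.2993]
tcp_rot: [[-0.968, -0.25, -0.001], [-0.25, 0.968, 0.001], [0.001, 0.001, -1.0]]
wrist_force: [0.1, -1.0, 0.2]
gripper_width: 0.0703
grasp_force: 0.0
[ 0.4528 -0.4034  0.2993]
[317. 180.] 1076 z 0.118 rect [ 454.1 -403. ] [36.1 29.1] 15.1 circ [ 453.7 -402.6] 20.9 rgb [67. 66. 63.]
[386. 327.] 1389 z 0.140 rect [ 591.5 -288.5] [29.8 28.9] 89.9 circ [ 592.1 -288.5] 19.4 rgb [47. 46. 44.]
((453.6722106933594, -403.3526916503906), 37.328304290771484) [ 416.71054 -440.53976] [ 487.40732 -366.23752]
top table z 6.211799216515601e-05
[321.  77.] 1856 ztop 0.015 topmid [0.941 0.   ] mean [0.942 0.013] ext [0.016 1.099] rgb [33. 47. 73.] rect [array([9.41499e+02, 2.47000e-01]), array([1098.685,   15.849]), np.float64(89.924)]
[429. 116.] 2349 ztop 0.089 topmid [ 0.83 -0.28] mean [ 0.83  -0.281] ext [0.103 0.104] rgb [102.  75.  42.] rect [array([ 830.263, -280.347]), array([84.525, 86.825]), np.float64(74.444)]
[306. 140.] 437 ztop 0.014 topmid [0.766 0.041] mean [0.766 0.042] ext [0.08 0.09] rgb [51. 78. 55.] rect [array([766.462,  41.952]), a
[... 2337 characters left out ...]
0.289] mean [ 0.595 -0.29 ] ext [0.029 0.03 ] rgb [89. 85. 84.] rect [array([ 593.547, -288.927]), array([30.251, 29.47 ]), np.float64(89.799)]
[378. 231.] 260 ztop 0.022 topmid [0.78  0.046] mean [0.78  0.047] ext [0.008 0.008] rgb [61. 95. 68.] rect [array([779.335,  46.133]), array([5.842, 8.295]), np.float64(71.697)]
[164. 244.] 759 ztop 0.114 topmid [ 0.456 -0.403] mean [ 0.458 -0.404] ext [0.038 0.034] rgb [48. 47. 46.] rect [array([ 456.304, -403.369]), array([36.848, 30.77 ]), np.float64(12.886)]
[306. 312.] 3136 ztop 0.088 topmid [ 0.832 -0.28 ] mean [ 0.835 -0.282] ext [0.106 0.104] rgb [110.  84.  49.] rect [array([ 833.08 , -280.708]), array([85.582, 88.194]), np.float64(73.905)]
```

View pics/send.png

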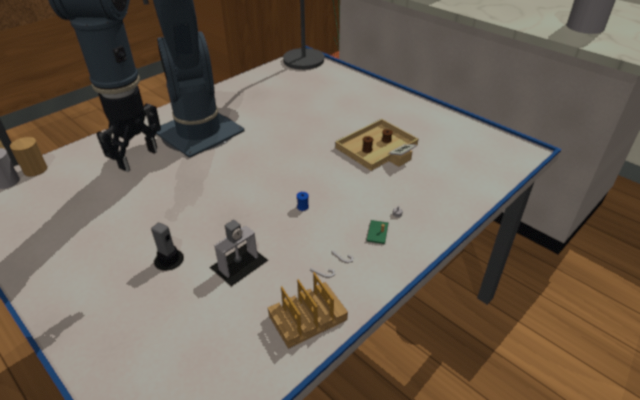

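Everything is in place: both guides in the box (367,144) and (387,136), the scanner and gauge on their mats, and the bystanders unmoved.

```bash
python3 -c "from workcell import finish_job; print(finish_job())"
```

```text
the job is handed in; nothing more can be done
None
```

The job is handed in after about 58 s of robot time: only the 44 mm and 34 mm guides were there, both checked in that order and stood upright in the box, the ticket was scanned, the gauge and scanner are back in the middle of their mats, and the last camera check showed the bystanders and blue look-alike unmoved.

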